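Load a finished block into the roller feed track and close its gate

TASK

Push the finished hardwood block off the loading platform and down the roller lane until it is fully home against the bumper; its sides are finish-sanded, so it must not touch either steel guide rail. It is only to be pushed with the fingers, never gripped or picked up. Then push the red swing gate fully shut behind it so that it cannot roll back out. Leave the cork block, the tape measure and the spare wedge where they are.

Things in the scene. Friction and masses are not known exactly. Their poses are not given: they have to be found in the camera images.
- track: Roller feed track fixed to the bench (place and turn vary between runs). Origin on the bench top, on the lane's centre line; x runs down the lane away from the robot, y to its left, z up. Base board 136 mm wide, x = -164 to +122 mm. The loading platform, a smooth wooden plate 112 mm wide, top 30 mm above the bench, covers x = -164 to -48 mm.
- lane_end (a point): Middle of the rubber bumper's face at the lane's far end, at the height of the platform's top (30 mm); x = +106, y = 0 mm of the track. Axes as the track's. The bumper spans heights 34 to 54 mm. Between platform and bumper lie eight free-turning 16 mm rollers across the lane, tops 29.5 mm above the bench, x = -35 to +105 mm.
- rail_left: Left steel guide rail, an 8 mm round rod fixed to the track, 35 to 43 mm above the bench (the block's top is 17 mm higher). Origin and axes are the track's. Its inner side lies at y = +30 mm from x = -18 to +108 mm; toward the mouth it flares outward, the rod's centre reaching y = +50 mm at x = -46 mm.
- rail_right: Right steel guide rail, mirror image of the left one (inner side at y = -30 mm of the track), so the lane is 60 mm wide. Origin and axes are the track's.
- block_center (a point): Centre of the finished hardwood block to push, a 46 x 82 x 30 mm box of 0.06 to 0.11 kg. Its own y is its long (82 mm) axis, own x its width, z up. It starts on the platform, long axis roughly down the lane, up to 10 mm off the centre line and turned up to 0.2 rad. Home, its centre is at x = +65 mm of the track, 44.5 mm above the bench.
- block: The same block as block_center; origin under its centre, same axes.
- gate (a joint): Swing gate, rad: 0 wide open, 2.37 fully shut (end of travel, bar square across the lane). It starts at 0 to 0.3 and turns clockwise seen from above as it shuts. At value q the bar points from its pivot along the direction pi + 0.8 - q in the track's frame (anticlockwise from x). Light friction holds it where it is left; about 0.5 N at the tip moves it.
- gate_hinge (a point): The gate's upright pivot axis, at the bar's mid-height (51 mm above the bench); x = +16, y = -52 mm of the track, right of the lane.
- gate_tip (a point): Point on the gate bar's black end sleeve, 92 mm from the pivot, 14 mm from the free end, mid-thickness, mid-height. The bar is red, 8 mm thick (sleeve 9.5 mm), 44 to 58 mm above the bench, so it passes over the rails. Open, it points back and outward to the right, clear of the lane. Shut, its far face is 4 mm behind a block that is home.
- cork_block: Bystander: cork sanding block, 65 x 110 x 29 mm, on the bench left of the track; origin under its centre.
- tape_measure: Bystander: grey and red pocket tape measure, 64 x 103 x 36 mm, on the bench right of the track; origin under its centre.
- spare_block: Bystander: thin wedge-shaped wooden blank, 57 x 110 x 16 mm, on the bench right of the platform; origin under its centre.
Mind the look-alikes: they are no part of the job. Leave any purple look-alike of the block alone.

How it is judged:
On the way, in this order (a step that is already met when the one before it is completed fails the run):
1. the block stands home between the rails, against the bumper, with the gate still open (x of block_center in the frame of track between 0.0605 and 0.069 m and y of block_center in the frame of track between -0.0068 and 0.0068 m and z of block_center in the frame of track below 0.05 m and value of joint gate below 2 rad), for 0.2 s.
2. the gate is shut behind it (x of block_center in the frame of track between 0.0605 and 0.069 m and y of block_center in the frame of track between -0.0068 and 0.0068 m and z of block_center in the frame of track below 0.05 m and value of joint gate above 2.3 rad), for 0.2 s.
At the end, for the whole second after the job is handed in: The block lies still on the rollers between the rails, its front end within 4.5 mm of the bumper and at least 0.2 mm clear of both rails' inner sides, and the gate is shut to within 0.07 rad of its end of travel (all of step 2 and linear speed of block below 0.01 m/s); the robot touches nothing.
It fails at once if the block touches a guide rail (contact force between block and rail_left above 0.05 N or contact force between block and rail_right above 0.05 N).
It fails at once if the block is lifted or tipped (more than 8 mm up, or tilted more than 0.25 rad) (z of block_center in the frame of track above 0.053 m or angle between block_center's own z axis and vertical above 0.25 rad).
It fails at once if the block is gripped or squeezed (more than 30 N between it and the fingers) (contact force between the fingers and block above 30 N).
It fails at once if the block falls off the track (z of block_center in the frame of track below 0.038 m).
It fails at once if a bystander is displaced by more than 15 mm (distance of any of cork_block, tape_measure, spare_block from where it was at the start of the episode above 0.015 m).
It also fails if it takes over 67 s, if anything falls off the work surface, if the arm or the gripper's body presses on something with over 40 N, if the wrist force passes 120 N, or if a joint passes its speed limit or range.

ROBOT

A 6-joint arm with a two-finger parallel gripper is mounted at the origin on a cart in front of the work surface, level with it; the furniture and walls round the work are solid. World frame = base frame: x ahead of the robot, y to its left, z up, the work surface at z = 0. Lengths are in m, angles in rad, forces in N, time in s.
With the tool pointing down it reaches from about 0.375 to 0.925 m from the base axis. Payload 5.7 kg.
Tool frame: the origin (TCP) lies on the centre line of the jaws, within the pads' length; the fingertips stand 25 mm ahead of it and the grasp point (between the pads) lies 6 mm ahead of it (ctrl.tcp_to_tips is the distance from the TCP to the fingertips, in m); z points along the fingers, x is the direction in which the jaws open and shut, and the axes are right-handed (so a half turn about z gives the same grasp; the last joint's range is limited). The gripper opens to 85 mm and grips with 20 to 120 N. Pads are 22 mm wide; open, the fingers measure 114 mm over their backs; the gripper's body (76 mm by 85 mm) begins 54 mm behind the grasp point. The pads swing forward as they close: fully open they stand 13 mm farther back than shut.
Start: joints at [-1.268, 0.359, 1.51, -0, 1.272, -0.115], TCP at [0.243, -0.548, 0.256] pointing down, gripper open.
Joint ranges: [-2.97, 2.97], [-1.01, 2.36], [0.21, 2.38], [-0.96, 4.11], [0.2, 2.71], [-2.98, 2.98]. Speed limits (rad/s): [2.39, 2.39, 3.14, 3.14, 3.14, 3.14].

INTERFACE

Orientations are given as a rotation vector (axis times angle).
In Python, from station import ctrl gives the robot as it stands.
- The arm moves only by the shell command python3 -m creep 'ROWS'. ROWS is JSON, a list that holds one entry, the list of rows, each a list of 7 numbers: the shift along the world's x, y, z in cm, then the turn, a rotation vector about the world's x, y, z in degrees, then the finger opening in cm, from 0 to 8.54. A call has 1 to 12 rows; each row is the pose to reach, as a shift and turn from the pose measured when the call began; what a row does not reach only later rows make up. A row lasts 1/12 s, in which the tool goes at most 41.7 mm and 7.16 degrees, less where a joint would pass 70% of its speed; a pose out of reach is approached as far as the arm can. A call with a gripper value outside its range is refused whole. The fingers move at their own pace and stop on an object; the grip force is fixed at half the most. Time passes only in rows, so rows that repeat a pose let the fingers close. It gives the time, the measured TCP pose, the force and the opening at its end, in the units of the state.
- ctrl.get_state(): the state, without advancing time (a new reading comes with each control period).
- ctrl.snapshot(name): name is "scene" or "top"; returns a dict with "color" (400x640x3 uint8, red, green, blue), "K" (3x3 intrinsics, pixels), "distortion" ([k1, k2, p1, p2, k3] as OpenCV has them; the pictures are not rectified), "xyz" and "orientation" of the camera in the world. Camera axes: x right, y down, z forward; pixel columns grow to the right and rows downward; lengths in m; the calibration is good to about 2 mm. A picture is of the moment at which its call begins. There is no depth.
- ctrl.finish_job(): hands the job in, once; it reports no verdict.
Trained networks look in the newest picture that a camera, given by its name, has taken for a name from the list of things; names that differ only in an ending like _2 or _b are one class to them, and where a whole thing is asked for, a point or a joint stands for the part that bears it (a point fixed in the world has none). Each returns a list of dicts, best first, with "p" (0 to 1); they miss things now and then, are a little off and sometimes report something else, mostly with a low value. They report only what shows in the picture. A call takes as long as a camera call. They do not tell look-alikes from the thing itself.
- ctrl.silhouettes(camera, thing): "mask" (400x640 bool, what is visible of it) and "uv" ([column, row] in pixels, amid what is visible of it).
- ctrl.mark_of(camera, thing): "uv" ([column, row] in pixels: a listed point, or the origin of a listed thing).
The state is a dict: "time_s": time; "q": joint angles; "joint_vel": joint speeds; "joint_torque": joint torques, N m; "tool_pos": TCP position; "tcp_rot": TCP orientation; "ft_force": force on the tool from outside, world axes, zero at the start; "ft_torque": the same for the moment, N m; "width": finger opening in m.
Only numpy, scipy, OpenCV 4.12 (cv2) and the standard library are available. Lean on these libraries where they do the work, as an engineer would, in place of code of your own. Each camera call takes 0.05 s, during which the arm holds its last target.

## Working session

There is one attempt and no reset: what is moved stays moved. The work goes in short steps, Python scripts to look and compute and a shell command to move; the robot and the scene stay as the last step left them, time stands still between calls to the robot, and variables do not carry over. Pictures are saved under pics/ and viewed, and the job is handed in when it is done.

```bash
ls; mkdir -p pics; cat > h.py <<'E'
import numpy as np, cv2
from station import ctrl
from scipy.spatial.transform import Rotation as R
def snap(n,f):
    s=ctrl.snapshot(n); cv2.imwrite('pics/'+f+'.png',s['color'][:,:,::-1]); return s
def camR(s):
    o=np.array(s['orientation'],float)
    return o if o.shape==(3,3) else (R.from_rotvec(o) if o.size==3 else R.from_quat(o)).as_matrix()
def ray(s,uv):
    p=cv2.undistortPoints(np.array([[uv]],float),np.array(s['K'],float),np.array(s['distortion'],float))[0,0]
    return np.array(s['xyz'],float),camR(s)@np.array([p[0],p[1],1.])
def at(s,uv,z):
    o,d=ray(s,uv); return o+d*(z-o[2])/d[2]
def proj(s,P):
    Rm=camR(s).T; t=-Rm@np.array(s['xyz'],float)
    return cv2.projectPoints(np.array(P,float).reshape(-1,1,3),cv2.Rodrigues(Rm)[0],t,np.array(s['K'],float),np.array(s['distortion'],float))[0][:,0]
E
python3 - <<'E'
from h import *
for n in ('scene','top'):
    s=snap(n,n+'0'); print(n,s['xyz'],s['orientation'],s['K'],s['distortion'])
    for t in ['track','lane_end','block_center','gate_hinge','gate_tip','cork_block','tape_measure','spare_block']:
        print(t,[(np.round(m['uv'],1).tolist(),round(float(m['p']),2)) for m in ctrl.mark_of(n,t)])
print(ctrl.get_state())
E
```

```text
pics
scene [0.04768619 0.77599355 0.63450888] [-0.67052509  2.37724013 -1.41298814] [[499.22312954   0.         330.90328103]
 [  0.         499.22312954 191.7047554 ]
 [  0.           0.           1.        ]] [-0.0418832  0.         0.         0.         0.       ]
track [([334.5, 221.7], 0.93)]
lane_end [([294.6, 204.0], 0.92)]
block_center [([239.2, 226.5], 0.87), ([376.7, 214.7], 0.66)]
gate_hinge [([340.2, 194.4], 0.86)]
gate_tip [([375.4, 189.1], 0.56), ([333.5, 222.6], 0.27)]
cork_block [([417.8, 210.6], 0.68), ([289.8, 247.6], 0.65)]
tape_measure [([394.4, 199.9], 0.88)]
spare_block []
top [ 0.46458285 -0.09801671  0.96693407] [-2.18735682  2.16525316 -0.14401256] [[429.82958157   0.         313.1474771 ]
 [  0.         429.82958157 188.96851911]
 [  0.           0.           1.        ]] [-0.09740665  0.          0.          0.          0.        ]
track [([302.3, 179.6], 0.98)]
lane_end [([302.0, 132.6], 0.96)]
block_center [([299.8, 223.8], 0.72), ([239.6, 101.6], 0.62)]
gate_hinge [([320.0, 168.5], 0.65)]
gate_tip [([300.3, 178.6], 0.7), ([350.4, 204.8], 0.56)]
cork_block [([240.0, 162.2], 0.65)]
tape_measure [([378.9, 210.5], 0.91)]
spare_block [([362.8, 248.6], 0.92)]
{'time_s': 0.9, 'q': array([-1.26811550e+00,  3.58774969e-01,  1.51039415e+00,  3.64446928e-05,
        1.27247681e+00, -1.15097646e-01]), 'joint_vel': array([-0.00046148, -0.00015477,  0.00146649, -0.0016198 ,  0.00188229,
       -0.00026196]), 'joint_torque': array([ 2.29961879e-03, -5.27569878e+01, -2.79053789e+01,  1.93339470e-04,
        1.71756590e-03,  4.69026716e-06]), 'tool_pos': array([ 0.24343954, -0.54837876,  0.25628392]), 'tcp_rot': array([-2.63375921e+00,  1.71246453e+00,  2.95604345e-05]), 'ft_force': array([-0.22690998,  0.4617107 ,  0.23811496]), 'ft_torque': array([ 0.03200023, -0.02077535,  0.00945008]), 'width': 0.08545719281180257}
```

View pics/top0.png

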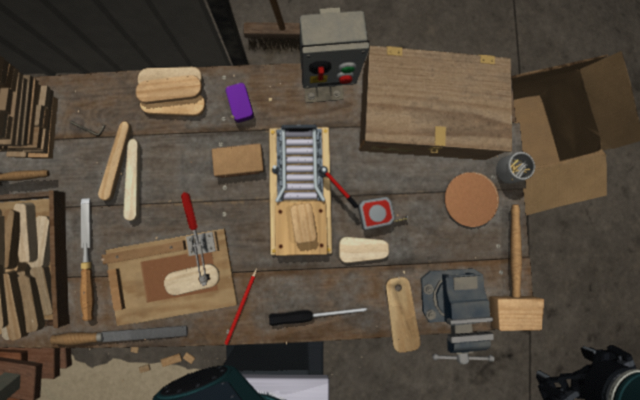

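View pics/scene0.png

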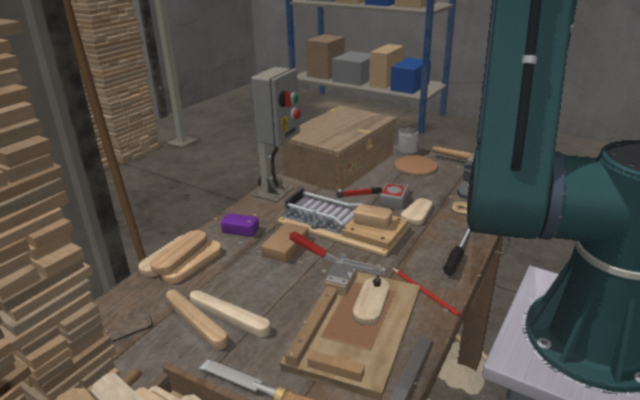

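```bash
python3 - <<'E'
import cv2
i=cv2.imread('pics/top0.png')[95:275,215:425]; cv2.imwrite('pics/top0c.png',cv2.resize(i,None,fx=3.3,fy=3.3,interpolation=cv2.INTER_CUBIC)[:600,:800])
i=cv2.imread('pics/scene0.png')[160:290,215:435]; cv2.imwrite('pics/scene0c.png',cv2.resize(i,None,fx=3.6,fy=3.6,interpolation=cv2.INTER_CUBIC)[:600,:800])
E
```

```text
(no output)
```

View pics/top0c.png

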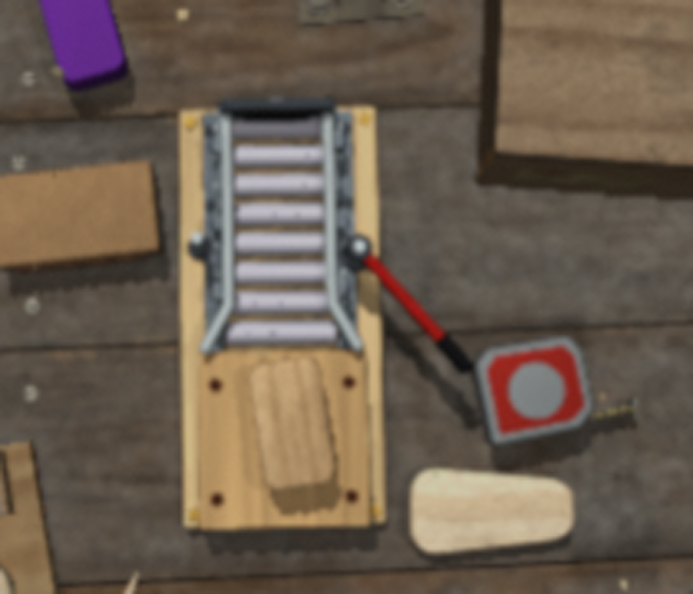

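View pics/scene0c.png

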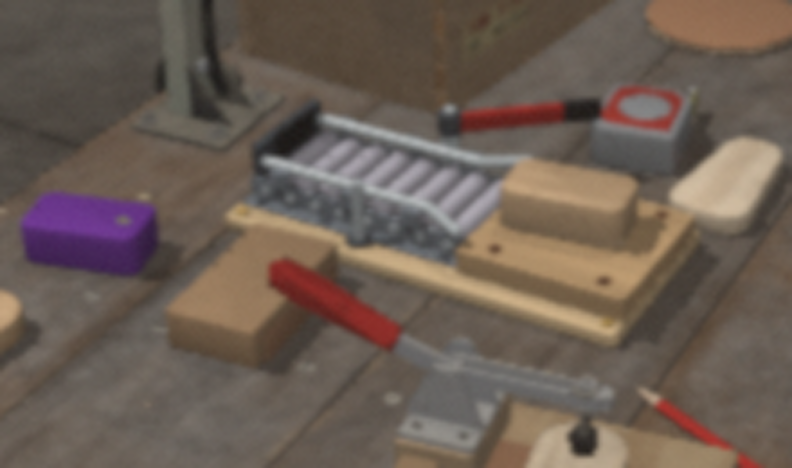

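The block to push is the wooden one on the platform, top (305,224). The purple block at top (239,102) / scene (239,226) is the look-alike. The gate bar is red, from top (325,170) to (356,206). The red clamp handles at top (187,208) and scene (310,243) are not the gate. Next I'll zoom in and measure.

```bash
python3 - <<'E'
import cv2
i=cv2.imread('pics/top0.png')
def g(x0,y0,x1,y1,f,n):
    c=cv2.resize(i[y0:y1,x0:x1],None,fx=f,fy=f,interpolation=cv2.INTER_CUBIC)
    for k in range(x0,x1,10): cv2.putText(c,str(k),(int((k-x0+.5)*f),8),0,.3,(255,255,0)); cv2.line(c,(int((k-x0+.5)*f),10),(int((k-x0+.5)*f),16),(255,255,0))
    for k in range(y0,y1,10): cv2.putText(c,str(k),(0,int((k-y0+.5)*f)),0,.3,(255,255,0)); cv2.line(c,(20,int((k-y0+.5)*f)),(26,int((k-y0+.5)*f)),(255,255,0))
    cv2.imwrite('pics/'+n,c)
g(262,120,340,192,8,'za.png'); g(262,190,340,262,8,'zb.png'); 
from station import ctrl
print(ctrl.tcp_to_tips)
E
```

```text
0.025
```

View pics/za.png

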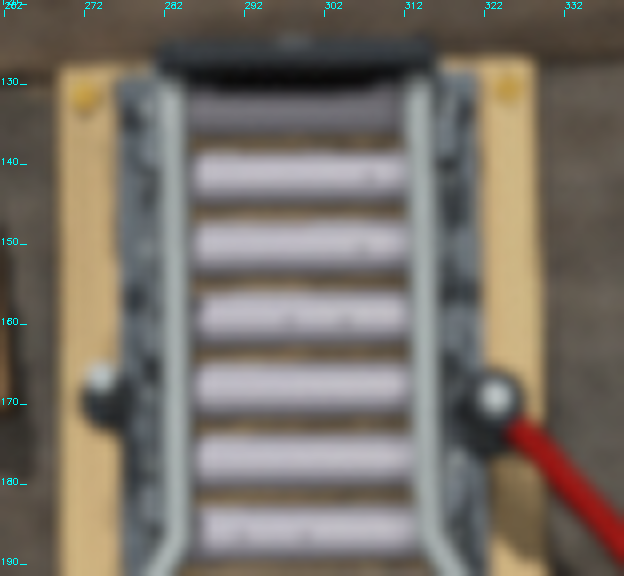

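View pics/zb.png

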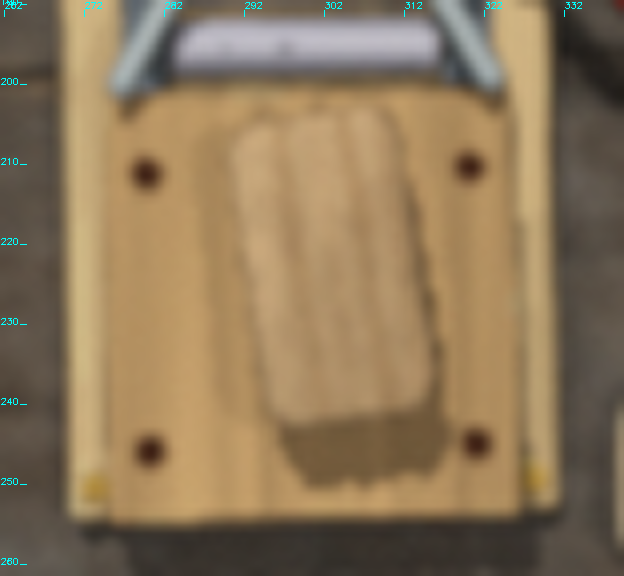

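```bash
cat > fit.py <<'E'
from h import *
from scipy.optimize import least_squares
import pickle
def P(x0,y0,X,Y): return (x0+X/8-.5,y0+Y/8-.5)
if __name__=='__main__':
    s=ctrl.snapshot('top'); 
    lat=[]; lon=[]
    for X,Y,y in [(173,90,34),(174,300,34),(175,520,34),(418,90,-34),(421,300,-34),(424,520,-34)]: lat.append((P(262,120,X,Y),y/1e3,.039))
    for X,Y,y in [(103,150,56),(106,450,56),(519,150,-56),(524,450,-56)]: lat.append((P(262,190,X,Y),y/1e3,.030))
    for Y,x in [(172,85),(243,65),(314,45),(385,25),(456,5),(527,-15)]: lon.append((P(262,120,297,Y),x/1e3,.028))
    lon.append((P(262,190,307,46),-.035,.028))
    lon.append((P(262,190,200,521),-.164,.030))
    lat=[(at(s,u,z),y) for u,y,z in lat]; lon=[(at(s,u,z),x) for u,x,z in lon]
    def res(p):
        c,sn=np.cos(p[2]),np.sin(p[2]); r=[]
        for w,y in lat: d=w[:2]-p[:2]; r.append(-sn*d[0]+c*d[1]-y)
        for w,x in lon: d=w[:2]-p[:2]; r.append(c*d[0]+sn*d[1]-x)
        return np.array(r)*1e3
    f=least_squares(res,[.5,-.07,0]); p=f.x
    print(p,np.degrees(p[2]),np.round(res(p),1))
    np.save('track.npy',p)
    # block top corners z=.060
    tf=lambda w:(np.array([[np.cos(p[2]),np.sin(p[2])],[-np.sin(p[2]),np.cos(p[2])]])@(np.array(w)[:2]-p[:2])*1e3).round(1)
    for n,X,Y in [('TL',231,128),('TR',391,105),('BL',277,428),('BR',435,402),('Lmid',252,275),('Rmid',415,250),('Tmid',311,110),('Bmid',357,415)]: print(n,tf(at(s,P(262,190,X,Y),.060)))
    for n,X,Y,z in [('hingetop',494,397,.062)]: print(n,tf(at(s,P(262,120,X,Y),z)))
    print('tip',tf(at(s,(350.4,204.8),.051)), 'crop sleeve', tf(at(s,(215+455/3.3-.5,95+350/3.3-.5),.058)))
    a=[P(262,190,283,420), ]
    # scene camera cross-check
    s2=ctrl.snapshot('scene')
    Rz=lambda q:np.array([p[0]+np.cos(p[2])*q[0]-np.sin(p[2])*q[1],p[1]+np.sin(p[2])*q[0]+np.cos(p[2])*q[1],q[2]])
    print('scene hinge',proj(s2,[Rz((.016,-.052,.051)),Rz((.106,0,.030)),Rz((0,0,0))]))
    im=s2['color'][:,:,::-1].copy(); it=s['color'][:,:,::-1].copy()
    c2=cv2.resize(im[160:290,215:435],None,fx=3.6,fy=3.6,interpolation=cv2.INTER_CUBIC)
    c1=cv2.resize(it[95:275,215:425],None,fx=3.3,fy=3.3,interpolation=cv2.INTER_CUBIC)
    L=[[(-.018,.03,.039),(.108,.03,.039)],[(-.018,-.03,.039),(.108,-.03,.039)],[(-.164,.056,.03),(-.048,.056,.03),(-.048,-.056,.03),(-.164,-.056,.03),(-.164,.056,.03)],[(.016,-.052,.03),(.016,-.052,.06)]]
    for l in L:
        for sx,c,o,fz in [(s,c1,(215,95),3.3),(s2,c2,(215,160),3.6)]:
            q=(proj(sx,[Rz(v) for v in l])-o+.5)*fz
            cv2.polylines(c,[q.astype(int)],False,(0,255,255),1)
    cv2.imwrite('pics/fit1.png',c1[:600,:800]);cv2.imwrite('pics/fit2.png',c2[:600,:800])
E
python3 fit.py
```

```text
[ 0.5892442  -0.08890009  0.03542218] 2.029541698951915 [-0.7  0.   0.9 -0.3  0.5  1.3 -0.1  0.6 -1.5 -0.5  0.2  0.1  0.1  0.2
  0.4  0.7 -1.2 -0.4]
TL [-60.4  20.1]
TR [-55.4 -22.3]
BL [-139.5    9.7]
BR [-133.8  -31.8]
Lmid [-99.3  15.4]
Rmid [-93.8 -27.7]
Tmid [-56.2  -1.2]
Bmid [-136.7  -11.3]
hingetop [ 15.3 -51.6]
tip [ -61.5 -108.1] crop sleeve [ -53.1 -111.9]
scene hinge [[339.05264945 193.55936967]
 [297.01227786 201.59159879]
 [334.47163408 222.81248785]]
```

```bash
sleep 1
```

```text
(no output)
```

View pics/fit1.png

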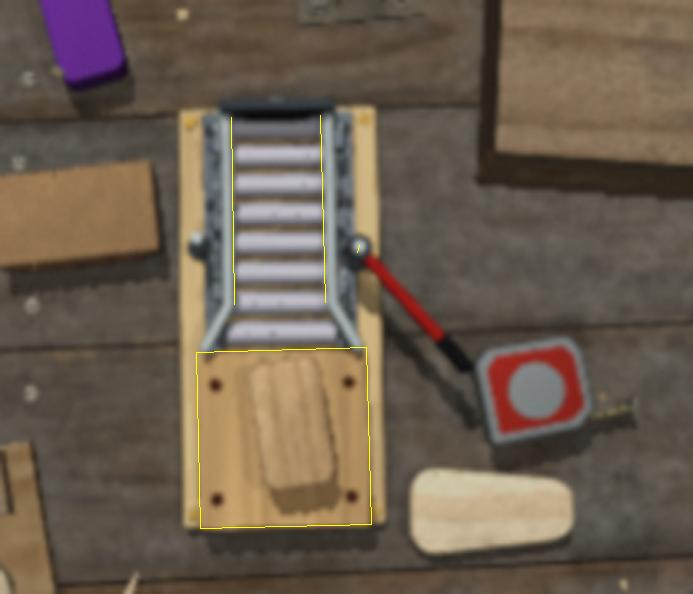

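View pics/fit2.png

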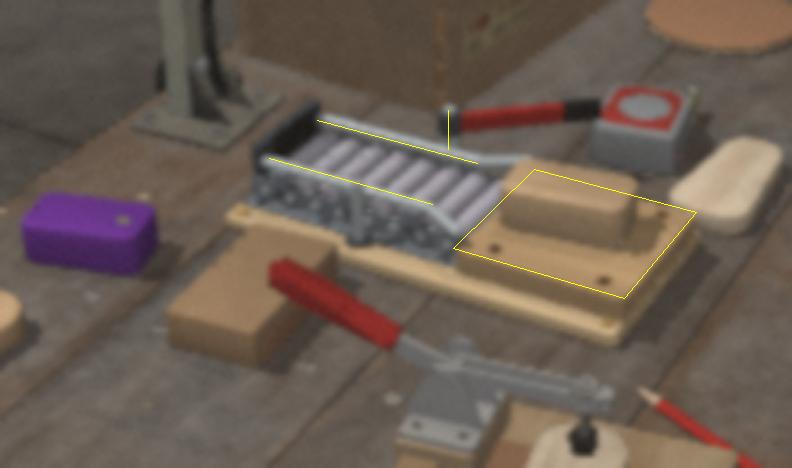

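```bash
python3 - <<'E'
import cv2,numpy as np
i=cv2.imread('pics/top0.png').astype(float); g=i.mean(2)
np.set_printoptions(linewidth=200)
for y in range(132,186,6): print(y,g[y:y+3,278:290].mean(0).astype(int),g[y:y+3,308:320].mean(0).astype(int))
for y in (204,214,224,234,244): print(y,g[y:y+4,268:280].mean(0).astype(int),g[y:y+4,322:336].mean(0).astype(int))
E
```

```text
132 [ 80 102 125 133 160 170 143 109 108 111 109 108] [108 108 103  98 118 154 167 140 100 107 113  84]
138 [ 90  97 116 125 147 165 143 104 111 136 145 145] [137 136 136 138 139 153 166 146 105  90  82  83]
144 [105  93  82 100 138 164 151 112  95  97  98  98] [ 98  94  91  90 104 140 169 158 116  77  62  68]
150 [107 114 119 116 139 166 157 129 140 166 172 171] [167 168 164 156 147 149 166 162 129 102  98 111]
156 [ 67  69  88 103 131 166 160 118 103 130 153 158] [160 160 158 152 137 139 166 165 123  77  73  80]
162 [ 95  89  99 106 132 165 162 120  87  90  96  97] [ 94  92  91  88  90 122 163 167 132  96  95  98]
168 [ 60  83  98  97 125 165 165 132 130 159 168 167] [166 165 163 155 141 139 164 169 131  84  75  65]
174 [ 65  80  90  93 128 166 167 130 118 152 168 170] [164 163 160 155 152 154 163 167 140  98  90  81]
180 [ 72  84 106 109 128 164 167 129  93  97 101 102] [ 95  93  90  87  90 113 150 167 149 121 121 111]
204 [ 75  95 138 164 163 159 153 145 138 128 127 136] [141 135 129 121 133 162 167 155 117  75  78  82  80  77]
214 [ 77  88 129 163 166 161 153 143 143 143 140 137] [143 140 135 128 134 157 164 154 123  80  75  81  82  85]
224 [ 76  84 125 165 172 165 152 139 141 142 140 140] [140 139 137 136 131 136 155 154 131  92  75  75  76  77]
234 [ 81  81 113 160 172 166 151 135 140 140 139 140] [137 136 137 135 124 122 145 151 138 104  75  71  75  79]
244 [ 74  74 108 155 168 166 153 137 139 136 120  87] [ 75 107 132 136 120 103 129 149 144 112  75  70  72  72]
```

```bash
python3 - <<'E'
import re
t=open('fit.py').read()
a=t.index("    for X,Y,y in [(173"); b=t.index("    for Y,x in [(172")
t=t[:a]+"""    for u,v,y in [(282.85,133,34),(283.4,163,34),(283.5,181,34),(313.95,133,-34),(314.6,163,-34),(315.0,181,-34)]: lat.append(((u,v),y/1e3,.039))
    for u,v,y in [(269.5,205.5,68),(269.75,225.5,68),(270.15,245.5,68),(330.1,205.5,-68),(330.4,225.5,-68),(330.8,245.5,-68)]: lat.append(((u,v),y/1e3,.014))
"""+t[b:]
open('fit.py','w').write(t)
E
python3 fit.py; python3 - <<'E'
import numpy as np
p=np.load('track.npy');c,s=np.cos(p[2]),np.sin(p[2])
for n,x,y in [('side start',-97,-52),('side end',-97,-34),('rear start',-170,0),('rear end',13,0)]:
    print(n,p[0]+(c*x-s*y)/1e3,p[1]+(s*x+c*y)/1e3)
E
```

```text
[ 0.58921578 -0.08875007  0.03009561] 1.7243514987855153 [ 0.4 -0.   0.3 -0.2 -0.2 -0.2 -0.8 -0.9 -1.2  0.6  1.1  1.3  0.2  0.1
  0.1  0.2  0.4  0.7 -1.1 -0.6]
TL [-60.5  19.6]
TR [-55.2 -22.8]
BL [-139.5    8.8]
BR [-133.6  -32.7]
Lmid [-99.4  14.7]
Rmid [-93.7 -28.3]
Tmid [-56.2  -1.6]
Bmid [-136.6  -12.2]
hingetop [ 15.6 -51.6]
tip [ -60.9 -108.6] crop sleeve [ -52.4 -112.3]
scene hinge [[339.14660415 193.59867529]
 [297.11288002 201.5215433 ]
 [334.44893899 222.84409942]]
side start 0.4938244373668667 -0.14364535424286412
side end 0.4932827981400051 -0.12565350533987682
rear start 0.4192927590493736 -0.0938655498320619
rear end 0.6022098895630776 -0.08835888435896866
```

```bash
python3 -m creep '[[[2.1,3.34,0,0,0,5.65,4],[4.2,6.68,0,0,0,11.3,4],[6.3,10.02,0,0,0,16.95,4],[8.4,13.36,0,0,0,22.6,4],[10.5,16.7,0,0,0,28.25,4],[12.6,20.04,0,0,0,33.9,4],[14.7,23.4,0,0,0,39.55,4],[16.8,26.7,0,0,0,45.2,4],[18.9,30.1,0,0,0,50.85,4],[21.0,33.4,0,0,0,56.5,4],[23.1,36.8,0,0,0,62.1,4],[25.1,40.1,0,0,0,67.8,4]]]'
```

```text
time_s: 2.1
tool_pos: [0.4953, -0.1455, 0.2565]
tcp_rot: [3.141, 0.055, 0.001]
ft_force: [-0.3, -0.9, 0.1]
width: 0.04
```

```bash
python3 -m creep '[[[-0.1,-0.2,-3,0,0,-0.3,4],[-0.14,-0.2,-6,0,0,-0.3,4],[-0.14,-0.2,-9.5,0,0,-0.3,4],[-0.14,-0.2,-12.5,0,0,-0.3,4],[-0.14,-0.2,-15,0,0,-0.3,4],[-0.14,-0.2,-16.5,0,0,-0.3,4],[-0.14,-0.2,-17.5,0,0,-0.3,4],[-0.14,-0.2,-18,0,0,-0.3,4],[-0.14,-0.2,-18,0,0,-0.3,4]]]'
python3 - <<'E'
from h import *
s=snap('top','t1'); s2=snap('scene','s1')
a=cv2.resize(s['color'][140:265,255:400,::-1],None,fx=4.8,fy=4.8,interpolation=cv2.INTER_CUBIC); cv2.imwrite('pics/t1c.png',a)
a=cv2.resize(s2['color'][150:290,255:435,::-1],None,fx=4.2,fy=4.2,interpolation=cv2.INTER_CUBIC); cv2.imwrite('pics/s1c.png',a)
print(ctrl.get_state()['tool_pos'],ctrl.get_state()['ft_force'])
E
```

```text
time_s: 2.85
tool_pos: [0.4938, -0.1475, 0.076]
tcp_rot: [-3.141, -0.047, 0.0]
ft_force: [0.2, 0.2, -0.7]
width: 0.0398
[ 0.49463958 -0.14781878  0.07730162] [-0.60172698 -0.34859134  0.06229255]
```

View pics/t1c.png

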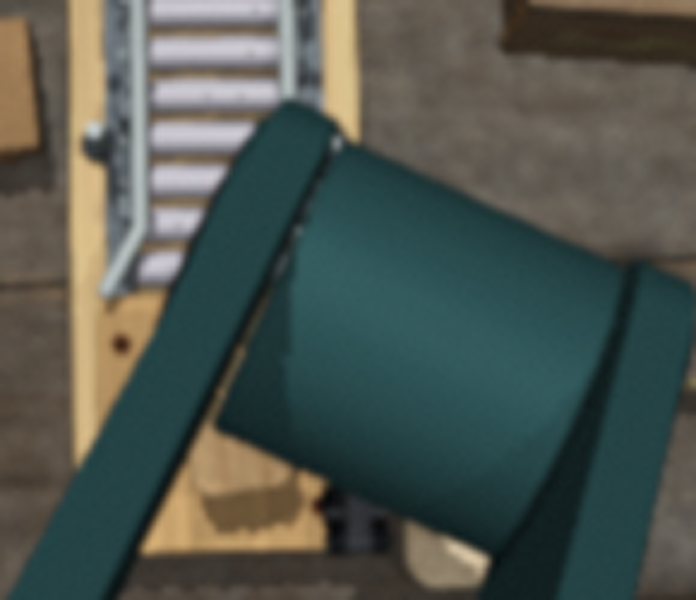

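View pics/s1c.png

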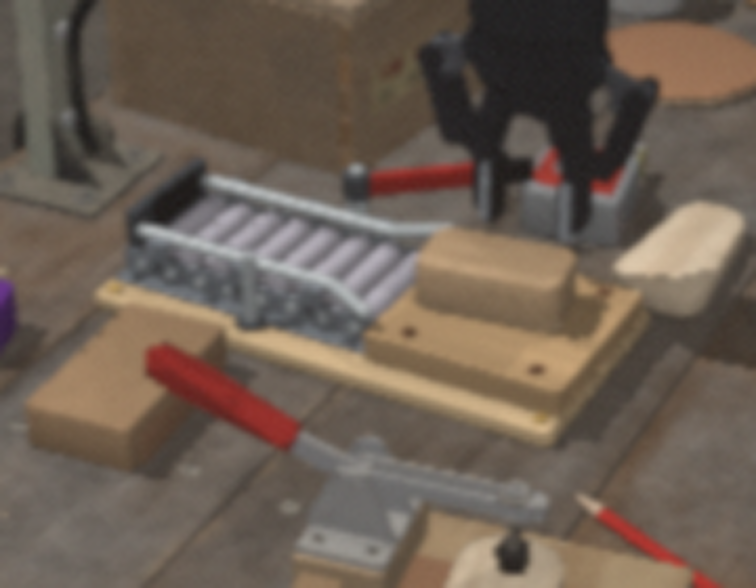

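```bash
python3 - <<'E'
from h import *
s=ctrl.snapshot('scene'); st=ctrl.get_state(); R0=R.from_rotvec(st['tcp_rot']).as_matrix(); print(st['tool_pos'],R0.round(3))
for d in (.018,.022,.025,.03):
  for x in (-.034,-.02,.02,.034):
    for y in (-.011,.011):
      q=proj(s,st['tool_pos']+R0@np.array([x,y,d]))[0]
      print(d,x,y,((q-[255,150]+.5)*4.2).round())
E
```

```text
[ 0.49481535 -0.14790631  0.07759009] [[ 1.     0.03   0.002]
 [ 0.03  -1.    -0.001]
 [ 0.002  0.001 -1.   ]]
0.018 -0.034 -0.011 [582. 238.]
0.018 -0.034 0.011 [598. 221.]
0.018 -0.02 -0.011 [558. 232.]
0.018 -0.02 0.011 [575. 215.]
0.018 0.02 -0.011 [493. 215.]
0.018 0.02 0.011 [510. 198.]
0.018 0.034 -0.011 [471. 209.]
0.018 0.034 0.011 [488. 192.]
0.022 -0.034 -0.011 [582. 244.]
0.022 -0.034 0.011 [598. 227.]
0.022 -0.02 -0.011 [558. 238.]
0.022 -0.02 0.011 [575. 221.]
0.022 0.02 -0.011 [493. 221.]
0.022 0.02 0.011 [510. 204.]
0.022 0.034 -0.011 [471. 215.]
0.022 0.034 0.011 [488. 198.]
0.025 -0.034 -0.011 [581. 249.]
0.025 -0.034 0.011 [597. 232.]
0.025 -0.02 -0.011 [558. 243.]
0.025 -0.02 0.011 [574. 225.]
0.025 0.02 -0.011 [493. 225.]
0.025 0.02 0.011 [510. 209.]
0.025 0.034 -0.011 [470. 219.]
0.025 0.034 0.011 [488. 203.]
0.03 -0.034 -0.011 [581. 257.]
0.03 -0.034 0.011 [597. 239.]
0.03 -0.02 -0.011 [558. 251.]
0.03 -0.02 0.011 [574. 233.]
0.03 0.02 -0.011 [493. 233.]
0.03 0.02 0.011 [510. 216.]
0.03 0.034 -0.011 [470. 227.]
0.03 0.034 0.011 [488. 210.]
```

```bash
python3 -m creep '[[[0,0,-0.8,0,0,0,4],[0,0,-1.5,0,0,0,4],[0,0,-1.5,0,0,0,4],[0,0.3,-1.5,0,0,0,4],[-0.02,0.6,-1.5,0,0,0,4],[-0.02,0.9,-1.5,0,0,0,4],[-0.03,1.1,-1.5,0,0,0,4],[-0.04,1.3,-1.5,0,0,0,4],[-0.05,1.5,-1.5,0,0,0,4],[-0.05,1.7,-1.5,0,0,0,4]]]'
python3 - <<'E'
from h import *
s2=snap('scene','s2')
a=cv2.resize(s2['color'][150:290,255:435,::-1],None,fx=4.2,fy=4.2,interpolation=cv2.INTER_CUBIC); cv2.imwrite('pics/s2c.png',a)
st=ctrl.get_state();print(st['tool_pos'],st['ft_force'])
p=np.load('track.npy');c,sn=np.cos(p[2]),np.sin(p[2]);d=st['tool_pos'][:2]-p[:2];print('track',c*d[0]+sn*d[1],-sn*d[0]+c*d[1])
E
```

```text
time_s: 3.83
tool_pos: [0.4943, -0.1307, 0.0627]
tcp_rot: [3.14, 0.047, 0.004]
ft_force: [-0.2, -1.3, -0.3]
width: 0.04
[ 0.49428453 -0.13042744  0.0626295 ] [-0.11091178  0.70899693  0.47069654]
track -0.09614237449923363 -0.038801917468487455
```

View pics/s2c.png

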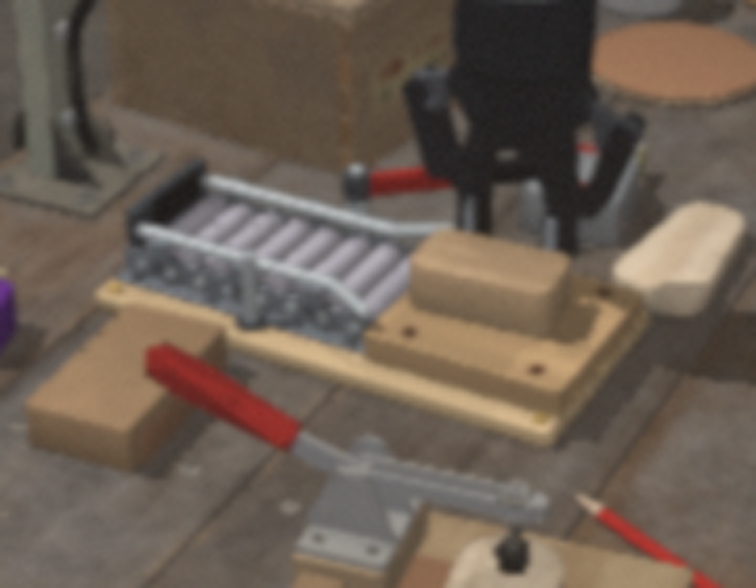

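```bash
python3 -m creep '[[[0,0.15,0,0,0,0,4],[-0.01,0.3,0,0,0,0,4],[-0.01,0.42,0,0,0,0,4],[-0.01,0.48,0,0,0,0,4],[-0.01,0.48,0,0,0,0,4]]]'
python3 - <<'E'
from h import *
s2=snap('scene','s3')
a=cv2.resize(s2['color'][190:250,330:420,::-1],None,fx=8,fy=8,interpolation=cv2.INTER_CUBIC)
st=ctrl.get_state();print(st['tool_pos'],st['ft_force'])
p=np.load('track.npy');c,sn=np.cos(p[2]),np.sin(p[2]);d=st['tool_pos'][:2]-p[:2];print('track',c*d[0]+sn*d[1],-sn*d[0]+c*d[1])
# overlay ideal block at (-97,0) top & bottom
W=lambda x,y,z:(p[0]+c*x-sn*y,p[1]+sn*x+c*y,z)
for z in (.03,.06):
    q=(proj(s2,[W(-.097+i,j,z) for i,j in [(-.041,-.023),(.041,-.023),(.041,.023),(-.041,.023),(-.041,-.023)]])-[330,190]+.5)*8
    cv2.polylines(a,[q.astype(int)],False,(0,255,255),1)
q=(proj(s2,[W(-.164+i,j,.03) for i,j in [(0,-.056),(0,.056),(.116,.056)]])-[330,190]+.5)*8
cv2.polylines(a,[q.astype(int)],False,(0,255,0),1)
cv2.imwrite('pics/s3c.png',a)
E
```

```text
time_s: 4.3
tool_pos: [0.4941, -0.1255, 0.0626]
tcp_rot: [3.14, 0.047, 0.004]
ft_force: [-0.3, -0.4, 0.6]
width: 0.04
[ 0.49417161 -0.12552237  0.06264373] [ 0.00063572 -0.29837385  0.07333143]
track -0.09610764737560355 -0.033895669997479394
```

View pics/s3c.png

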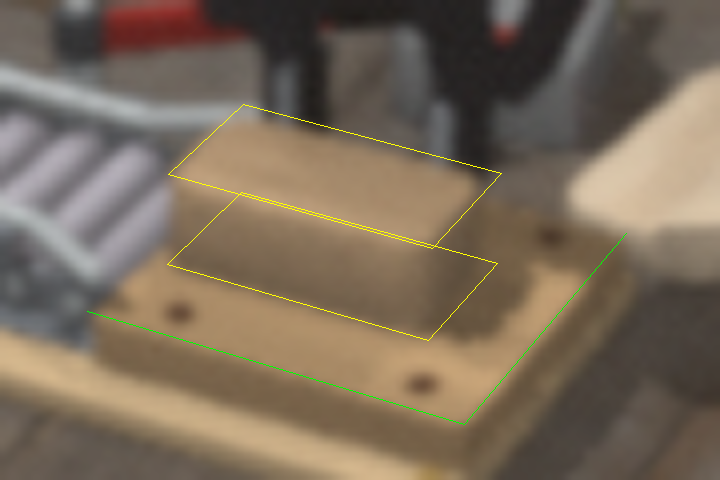

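```bash
python3 -m creep '[[[0,-0.8,0,0,0,0,4],[0.05,-1.6,0,0,0,0,4],[0.05,-1.6,2.5,0,0,0,3.5],[0.05,-1.6,5,0,0,-7,3],[-1,-1.0,7,0,0,-14,2.5],[-2,0,7,0,0,-21,2],[-4,1,7,0,0,-28,2],[-6.6,2,7,0,0,-35,1.7],[-6.6,3.2,7,0,0,-42,1.7],[-6.6,3.2,7,0,0,-49,1.7],[-6.6,3.2,7,0,0,-56,1.7],[-6.6,3.2,7,0,0,-63,1.7]]]'
python3 - <<'E'
from h import *
s2=snap('top','t4')
a=cv2.resize(s2['color'][190:265,262:342,::-1],None,fx=8,fy=8,interpolation=cv2.INTER_CUBIC)
st=ctrl.get_state();print(st['tool_pos'],st['ft_force'],st['q'])
p=np.load('track.npy');c,sn=np.cos(p[2]),np.sin(p[2])
W=lambda x,y,z:(p[0]+c*x-sn*y,p[1]+sn*x+c*y,z)
q=(proj(s2,[W(-.097+i,j,.06) for i,j in [(-.041,-.023),(.041,-.023),(.041,.023),(-.041,.023),(-.041,-.023)]])-[262,190]+.5)*8
cv2.polylines(a,[q.astype(int)],False,(0,255,255),1)
cv2.imwrite('pics/t4c.png',a)
E
```

```text
time_s: 5.35
tool_pos: [0.4283, -0.0942, 0.1328]
tcp_rot: [2.696, -1.608, 0.004]
ft_force: [-0.4, 0.5, 0.3]
width: 0.017
[ 0.4284367  -0.09426394  0.1328377 ] [ 0.39505533 -0.42005801  0.04133154] [-0.37231595  0.29926378  1.99011    -0.00325963  0.85025111  0.71303263]
```

View pics/t4c.png

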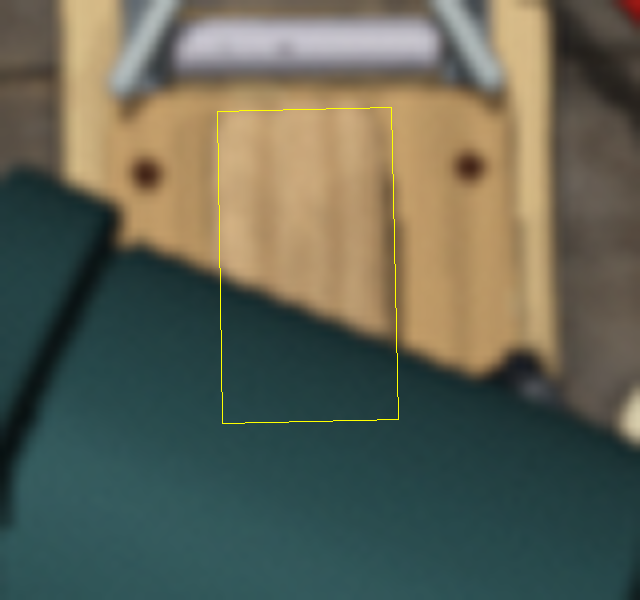

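```bash
python3 - <<'E'
import cv2,numpy as np
g=cv2.imread('pics/t4.png').astype(float).mean(2)
np.set_printoptions(linewidth=220)
for y in range(204,232,3): print(y,g[y:y+3,284:296].mean(0).astype(int),g[y:y+3,305:318].mean(0).astype(int))
for x in (294,298,302,306): print(x,g[198:212,x:x+3].mean(1).astype(int))
im=cv2.imread('pics/t4.png')[195:232,278:322]
im=cv2.convertScaleAbs(im,alpha=1.5,beta=-70)
cv2.imwrite('pics/t4z.png',cv2.resize(im,None,fx=16,fy=16,interpolation=cv2.INTER_CUBIC)[:600])
E
```

```text
204 [143 142 139 135 135 148 162 168 168 165 157 154] [165 161 152 140 137 144 153 154 150 147 144 142 139]
207 [138 139 138 131 137 161 168 168 166 160 152 151] [162 160 150 142 132 135 151 154 151 147 144 140 137]
210 [140 139 138 130 139 163 167 165 163 159 150 148] [156 154 146 138 124 116 141 152 151 148 145 142 136]
213 [140 140 139 133 138 156 162 161 159 152 144 143] [148 148 141 135 116  94 120 147 151 148 148 146 140]
216 [140 140 140 133 136 157 168 167 161 151 141 139] [145 147 143 136 120  96 107 133 148 149 147 145 140]
219 [131 136 139 137 142 155 166 167 164 155 143 139] [146 149 145 136 120  92  92 119 144 149 148 145 140]
222 [ 51  61  74  86  97 116 138 152 156 153 145 142] [147 150 143 134 119  97  94 118 144 149 147 146 140]
225 [45 43 44 42 41 42 46 55 63 69 76 90] [150 152 145 136 122  98  93 118 144 149 149 147 145]
228 [50 49 49 48 47 47 46 45 44 44 42 42] [126 136 139 138 128 105  94 117 143 148 148 147 145]
231 [54 53 53 52 52 51 50 51 50 50 48 48] [ 45  52  58  65  68  68  72 101 129 137 143 145 145]
294 [115  97 110 132 140 145 155 158 159 156 153 152 152 151]
298 [114  97 106 130 148 160 165 164 163 163 163 162 164 163]
302 [113  95  97 122 140 150 156 156 154 153 153 152 152 152]
306 [111  95  98 122 139 143 149 152 151 151 151 150 150 146]
```

View pics/t4z.png

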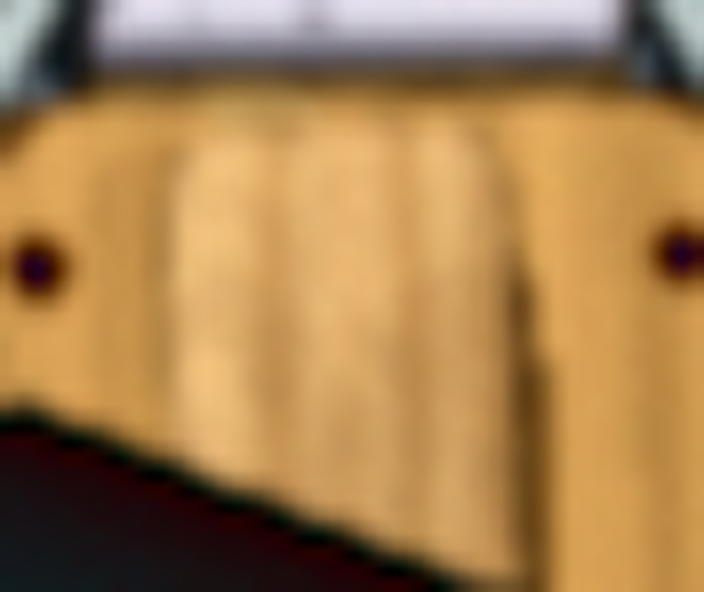

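```bash
python3 -m creep '[[[0,0,0,0,0,-7,1.7],[0,0,0,0,0,-14,1.7],[-0.3,0.05,-1,0,0,-21,1.7],[-0.3,0.05,-3,0,0,-26.7,1.7],[-0.3,0.05,-5,0,0,-26.7,1.7],[-0.3,0.05,-6.0,0,0,-26.7,1.7],[-0.3,0.05,-6.5,0,0,-26.7,1.7],[-0.3,0.05,-6.5,0,0,-26.7,1.7]]]'
python3 - <<'E'
from h import *
s2=snap('scene','s5')
a=cv2.resize(s2['color'][150:290,275:455,::-1],None,fx=4.2,fy=4.2,interpolation=cv2.INTER_CUBIC); cv2.imwrite('pics/s5c.png',a)
st=ctrl.get_state();print(st['tool_pos'],st['ft_force'])
print(R.from_rotvec(st['tcp_rot']).as_matrix().round(3))
p=np.load('track.npy');c,sn=np.cos(p[2]),np.sin(p[2]);d=st['tool_pos'][:2]-p[:2];print('track',c*d[0]+sn*d[1],-sn*d[0]+c*d[1])
E
```

```text
time_s: 6.07
tool_pos: [0.425, -0.0941, 0.067]
tcp_rot: [2.244, -2.193, 0.0]
ft_force: [0.3, 0.3, 0.5]
width: 0.017
[ 0.42539205 -0.09413227  0.06763869] [ 0.842918   -0.17392853  0.1874986 ]
[[ 0.023 -1.    -0.001]
 [-1.    -0.023 -0.003]
 [ 0.003  0.001 -1.   ]]
track -0.16391149821534837 -0.00045013286269177284
```

View pics/s5c.png

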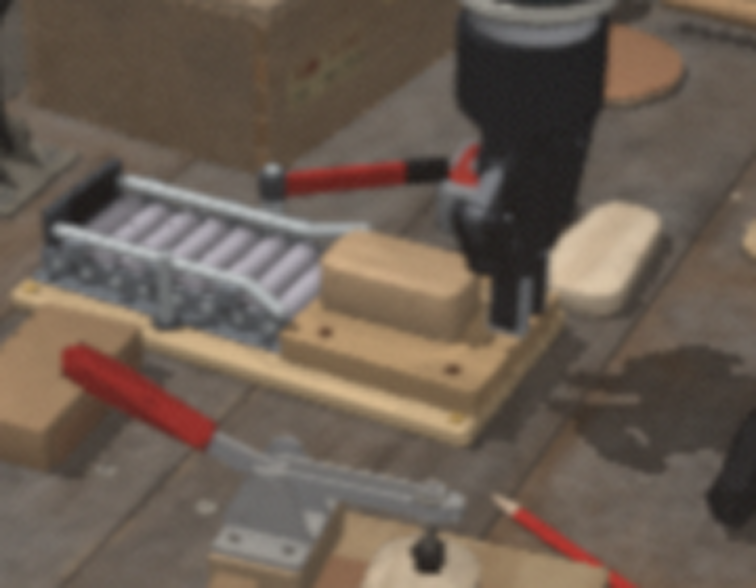

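```bash
python3 - <<'E'
from h import *
s=ctrl.snapshot('scene'); st=ctrl.get_state(); R0=R.from_rotvec(st['tcp_rot']).as_matrix()
a=cv2.resize(s['color'][190:240,370:420,::-1],None,fx=12,fy=12,interpolation=cv2.INTER_CUBIC)
for d,col in ((.02,(0,0,255)),(.025,(0,255,0)),(.03,(255,0,0))):
  q=(proj(s,[st['tool_pos']+R0@np.array([x,y,d]) for x,y in [(-.023,-.011),(-.023,.011),(.023,.011),(.023,-.011),(-.023,-.011)]])-[370,190]+.5)*12
  cv2.polylines(a,[q.astype(int)],False,col,1)
cv2.imwrite('pics/s6c.png',a)
E
```

```text
(no output)
```

View pics/s6c.png

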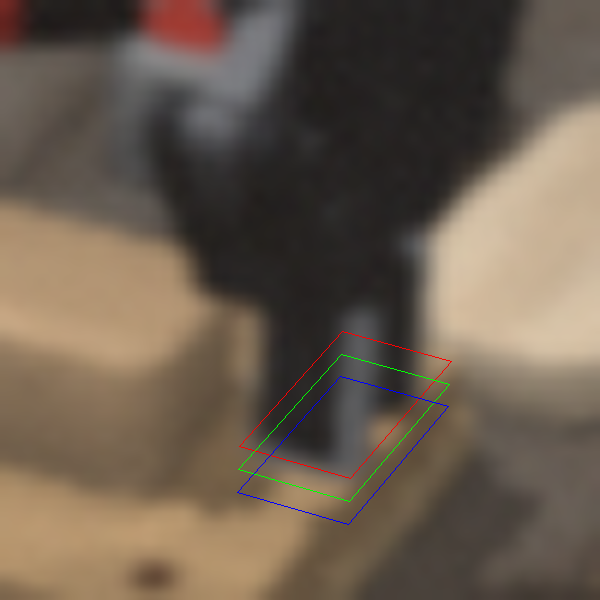

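```bash
python3 -m creep '[[[0.4,0.01,0,0,0,0.4,1.7],[0.8,0.02,0,0,0,0.4,1.7],[1.1,0.03,0,0,0,0.4,1.7],[1.35,0.04,0,0,0,0.4,1.7],[1.6,0.05,0,0,0,0.4,1.7],[1.85,0.05,0,0,0,0.4,1.7],[2.1,0.06,0,0,0,0.4,1.7],[2.4,0.05,0,0,0,0.4,1.7],[2.7,0.04,0,0,0,0.4,1.7],[3.0,0.03,0,0,0,0.4,1.7],[3.0,0.03,0,0,0,0.4,1.7]]]'
cat > look.py <<'E'
from h import *
import sys
n=sys.argv[1]; bx,by=float(sys.argv[2])/1e3,float(sys.argv[3])/1e3
s2=snap('scene','s'+n); t=snap('top','t'+n)
st=ctrl.get_state();print(st['tool_pos'],st['ft_force'],st['time_s'])
print(R.from_rotvec(st['tcp_rot']).as_matrix()[:2,0].round(3))
p=np.load('track.npy');c,sn=np.cos(p[2]),np.sin(p[2]);d=st['tool_pos'][:2]-p[:2];print('track',c*d[0]+sn*d[1],-sn*d[0]+c*d[1])
W=lambda x,y,z:(p[0]+c*x-sn*y,p[1]+sn*x+c*y,z)
a=cv2.resize(s2['color'][175:255,275:395,::-1],None,fx=6.5,fy=6.5,interpolation=cv2.INTER_CUBIC)
b=cv2.resize(t['color'][120:210,262:342,::-1],None,fx=6.5,fy=6.5,interpolation=cv2.INTER_CUBIC)
for s,im,o in ((s2,a,(275,175)),(t,b,(262,120))):
  for z in (.03,.06):
    q=(proj(s,[W(bx+i,by+j,z) for i,j in [(-.041,-.023),(.041,-.023),(.041,.023),(-.041,.023),(-.041,-.023)]])-o+.5)*6.5
    cv2.polylines(im,[q.astype(int)],False,(0,255,255),1)
cv2.imwrite('pics/s%sc.png'%n,a); cv2.imwrite('pics/t%sc.png'%n,b)
E
python3 look.py 7 -82 1.5
```

```text
time_s: 7.08
tool_pos: [0.4568, -0.0941, 0.0681]
tcp_rot: [2.252, -2.187, 0.005]
ft_force: [0.6, 0.1, 0.3]
width: 0.0171
[ 0.45608336 -0.09393177  0.06805965] [-0.13125453  0.11183972 -0.96164026] 7.1833
[ 0.029 -1.   ]
track -0.13322804820622766 -0.0011732552992820824
```

View pics/s7c.png

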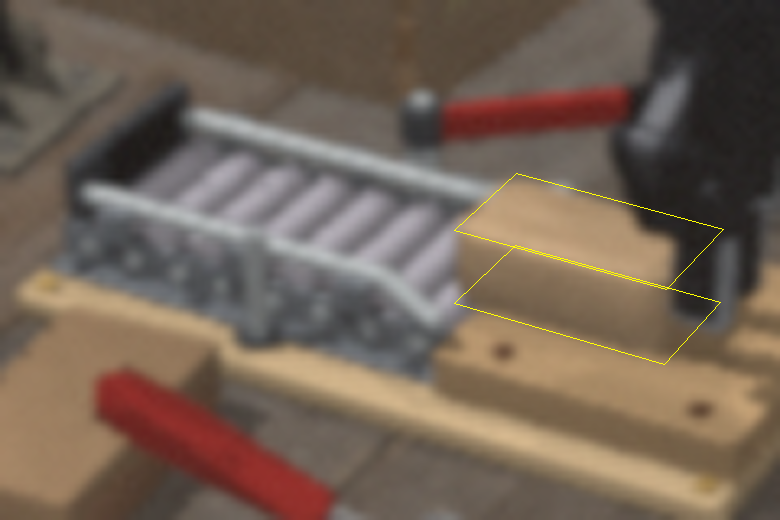

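View pics/t7c.png

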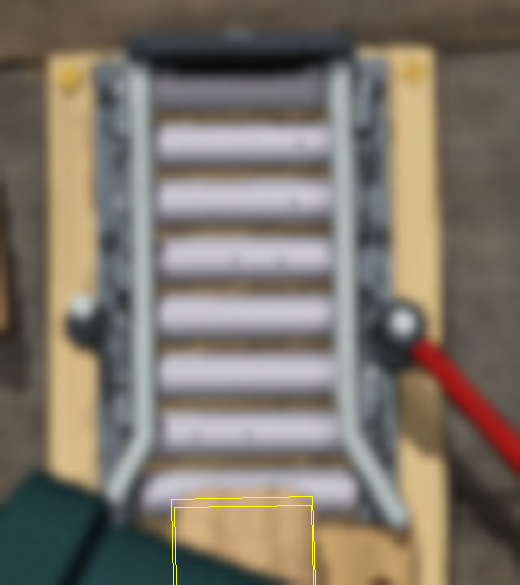

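```bash
python3 -m creep '[[[0.25,0.01,0,0,0,0,1.7],[0.5,0.01,0,0,0,0,1.7],[0.75,0.01,0,0,0,0,1.7],[1.0,-0.01,0,0,0,0,1.7],[1.25,-0.03,0,0,0,0,1.7],[1.5,-0.05,0,0,0,0,1.7],[1.75,-0.07,0,0,0,0,1.7],[2.0,-0.09,0,0,0,0,1.7],[2.25,-0.1,0,0,0,0,1.7],[2.5,-0.1,0,0,0,0,1.7],[2.75,-0.1,0,0,0,0,1.7],[2.75,-0.1,0,0,0,0,1.7]]]'
python3 look.py 8 -51 0
```

```text
time_s: 8.18
tool_pos: [0.4844, -0.0951, 0.0682]
tcp_rot: [2.253, -2.187, 0.005]
ft_force: [-0.5, 0.6, -0.0]
width: 0.017
[ 0.48385814 -0.09499679  0.06811683] [ 0.12426772 -1.10023244 -0.20205093] 8.2833
[ 0.03 -1.  ]
track -0.10549789848677683 -0.0030735704941937565
```

View pics/s8c.png

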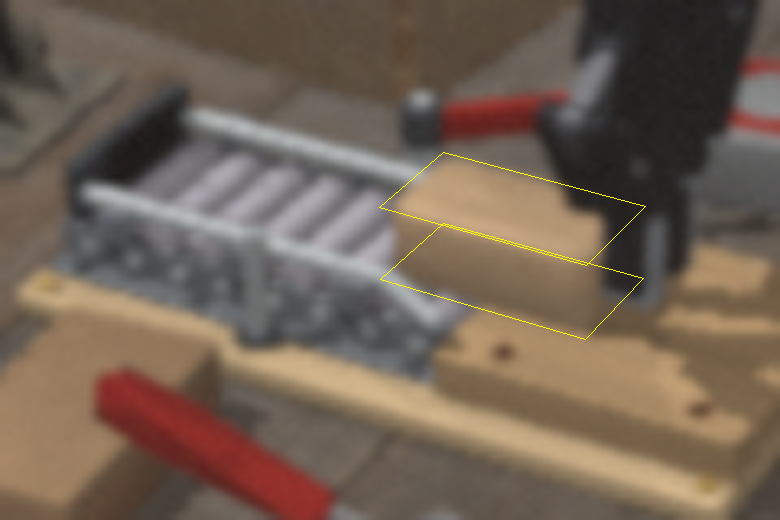

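View pics/t8c.png

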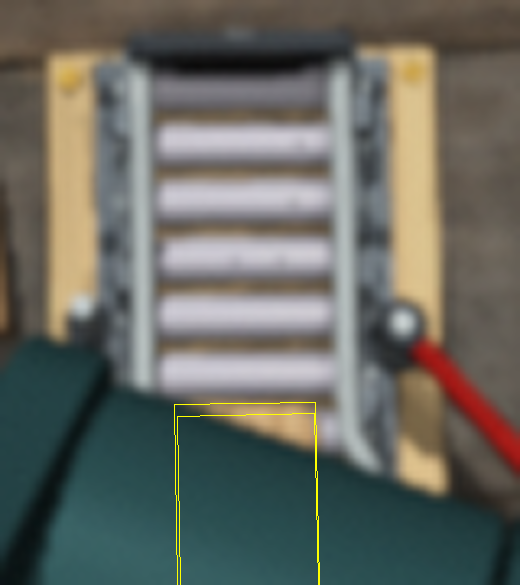

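```bash
python3 -m creep '[[[0.2,0.01,0,0,0,0,1.7],[0.5,0.01,0,0,0,0,1.7],[0.8,0.02,0,0,0,0,1.7],[1.1,0.03,0,0,0,0,1.7],[1.4,0.04,0,0,0,0,1.7],[1.7,0.05,0,0,0,0,1.7],[2.0,0.06,0,0,0,0,1.7],[2.3,0.07,0,0,0,0,1.7],[2.6,0.08,0,0,0,0,1.7],[2.9,0.09,0,0,0,0,1.7],[3.1,0.09,0,0,0,0,1.7],[3.2,0.1,0,0,0,0,1.7]]]'
python3 look.py 9 -22 0
```

```text
time_s: 9.28
tool_pos: [0.5164, -0.094, 0.0681]
tcp_rot: [2.253, -2.187, 0.005]
ft_force: [-0.3, 0.6, 0.1]
width: 0.0174
[ 0.51611852 -0.09400038  0.06812316] [-0.98029496  0.38284843  0.32478071] 9.3833
[ 0.03 -1.  ]
track -0.07322214402836405 -0.0030483638649054586
```

View pics/s9c.png

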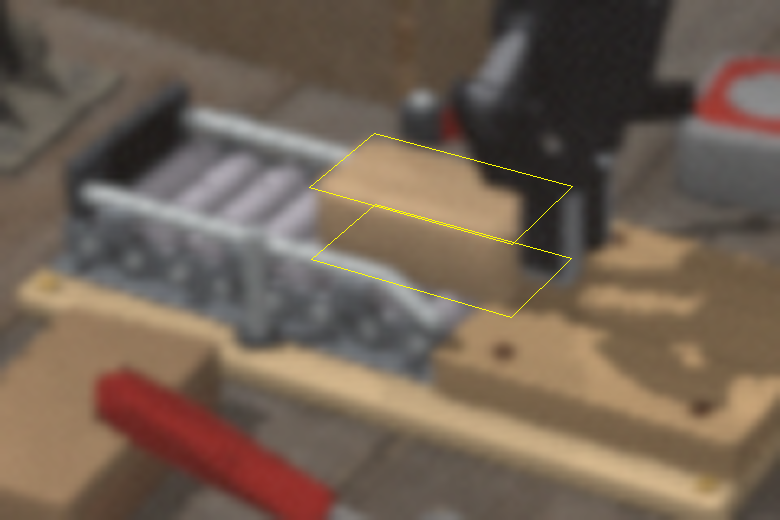

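View pics/t9c.png

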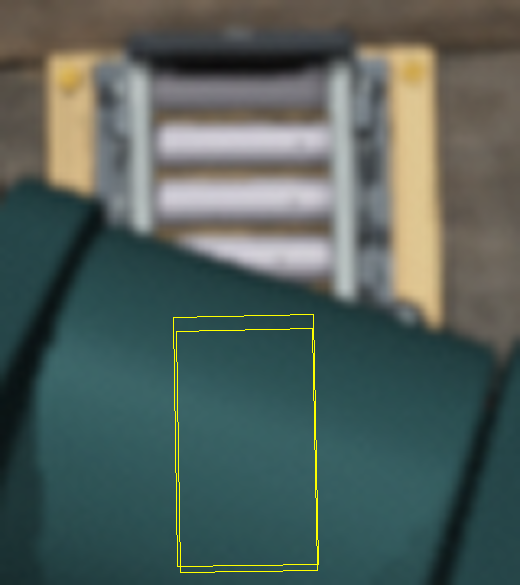

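```bash
python3 -m creep '[[[0.2,0.01,0,0,0,0,1.7],[0.5,0.01,0,0,0,0,1.7],[0.8,0.02,0,0,0,0,1.7],[1.1,0.03,0,0,0,0,1.7],[1.4,0.04,0,0,0,0,1.7],[1.7,0.05,0,0,0,0,1.7],[2.0,0.06,0,0,0,0,1.7],[2.3,0.07,0,0,0,0,1.7],[2.6,0.08,0,0,0,0,1.7],[2.9,0.09,0,0,0,0,1.7],[3.2,0.1,0,0,0,0,1.7],[3.4,0.1,0,0,0,0,1.7]]]'
python3 look.py 10 13 0
```

```text
time_s: 10.38
tool_pos: [0.5506, -0.093, 0.0681]
tcp_rot: [2.253, -2.187, 0.005]
ft_force: [-0.8, 0.5, -0.3]
width: 0.0168
[ 0.55069951 -0.09305859  0.06813359] [0.48462235 1.12422281 0.39058466] 10.4833
[ 0.03 -1.  ]
track -0.0386284767598293 -0.0031475714154820056
```

View pics/s10c.png

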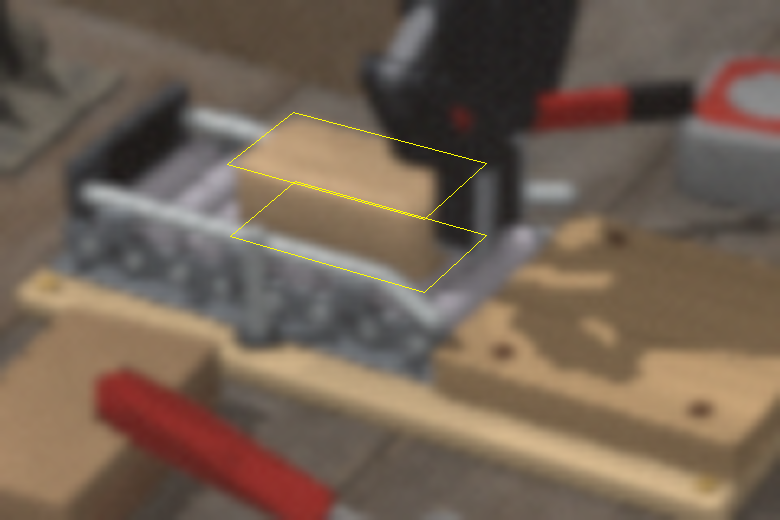

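```bash
python3 -m creep '[[[0.2,0.01,0,0,0,0,1.7],[0.5,0.01,0,0,0,0,1.7],[0.8,0.02,0,0,0,0,1.7],[1.1,0.03,0,0,0,0,1.7],[1.4,0.04,0,0,0,0,1.7],[1.7,0.05,0,0,0,0,1.7],[2.0,0.06,0,0,0,0,1.7],[2.3,0.07,0,0,0,0,1.7],[2.6,0.08,0,0,0,0,1.7],[2.9,0.09,0,0,0,0,1.7],[3.2,0.1,0,0,0,0,1.7],[3.5,0.1,0,0,0,0,1.7]]]'
python3 look.py 11 47 0
```

```text
time_s: 11.48
tool_pos: [0.586, -0.092, 0.0681]
tcp_rot: [2.253, -2.187, 0.005]
ft_force: [-0.1, 1.1, -0.2]
width: 0.0168
[ 0.58648215 -0.09215946  0.06822019] [0.0663168  0.10304028 0.15684034] 11.5833
[ 0.03 -1.  ]
track -0.002834982095970671 -0.003325589100393144
```

View pics/s11c.png

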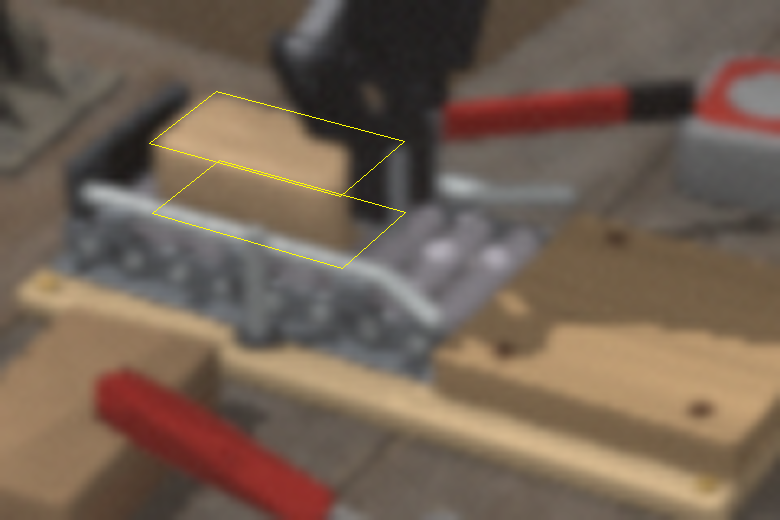

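```bash
python3 -m creep '[[[0.2,0.01,0,0,0,0,1.7],[0.4,0.01,0,0,0,0,1.7],[0.6,0.02,0,0,0,0,1.7],[0.8,0.03,0,0,0,0,1.7],[1.0,0.03,0,0,0,0,1.7],[1.2,0.04,0,0,0,0,1.7],[1.35,0.04,0,0,0,0,1.7],[1.5,0.05,0,0,0,0,1.7],[1.6,0.05,0,0,0,0,1.7],[1.6,0.05,0,0,0,0,1.7]]]'
python3 look.py 12 65 0
```

```text
time_s: 12.42
tool_pos: [0.6, -0.0916, 0.0679]
tcp_rot: [2.251, -2.185, 0.001]
ft_force: [-6.5, -1.7, 4.5]
width: 0.0168
[ 0.60003525 -0.09158746  0.06790872] [-5.8327639  -1.26275303  4.84835682] 12.5167
[ 0.03 -1.  ]
track 0.010729193520222053 -0.003161678039617324
```

View pics/s12c.png

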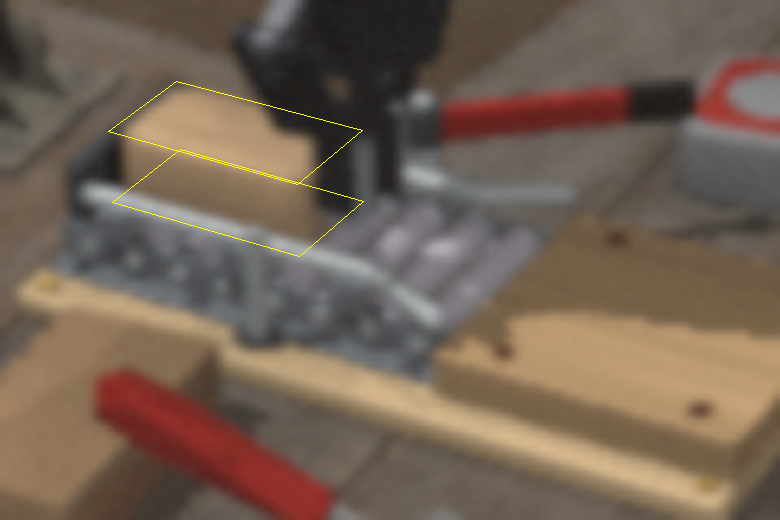

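```bash
python3 -m creep '[[[0.15,0,0,0,0,0,1.7],[0.05,0,0,0,0,0,1.7],[-0.05,0,0,0,0,0,1.7],[-0.15,0,0,0,0,0,1.7],[-0.25,-0.01,0,0,0,0,1.7],[-0.5,-0.01,0,0,0,0,1.7],[-1.0,-0.03,0,0,0,0,1.7],[-1.8,-0.05,0,0,0,0,1.7],[-2.6,-0.07,0.5,0,0,0,1.7],[-3.4,-0.1,2.5,0,0,0,1.7],[-4,-0.1,5,0,0,0,1.7],[-4,-0.1,8,0,0,0,1.7]]]'
python3 look.py 13 65 0
```

```text
time_s: 13.52
tool_pos: [0.5561, -0.0919, 0.1473]
tcp_rot: [2.249, -2.183, -0.007]
ft_force: [0.7, -0.3, 0.7]
width: 0.0169
[ 0.56191722 -0.09337866  0.15253249] [ 0.34034969 -0.41212426  0.86344452] 13.6167
[ 0.03 -1.  ]
track -0.02742547149363725 -0.0038050575800395933
```

View pics/s13c.png

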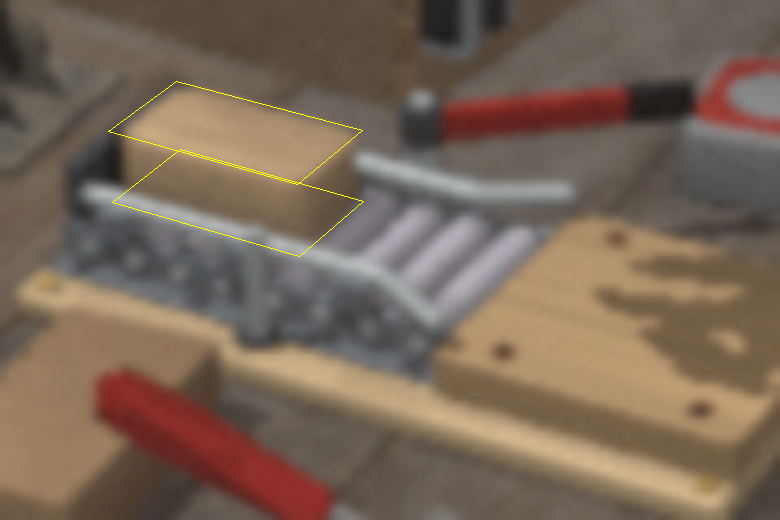

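View pics/t13c.png

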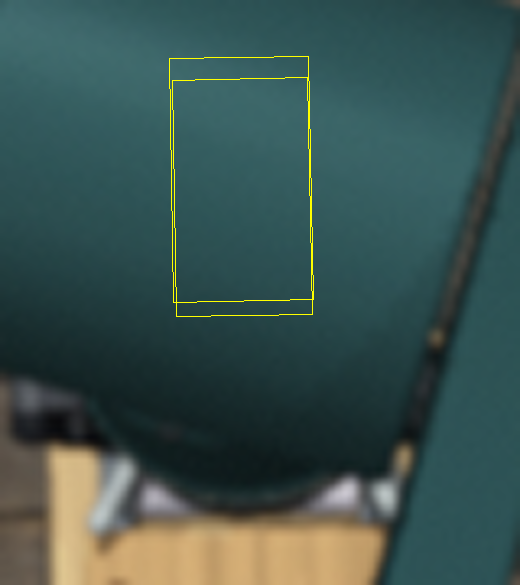

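```bash
python3 -m creep '[[[0.3,-3,0,0,0,0,0],[0.7,-6,0,0,0,0,0],[1.1,-9,0,0,0,0,0],[1.5,-12,0,0,0,0,0],[1.5,-12,-2,0,0,0,0],[1.5,-12,-4,0,0,0,0],[1.5,-12,-4,0,0,0,0]]]'
cat > look2.py <<'E'
from h import *
import sys
n=sys.argv[1]
s2=snap('scene','s'+n); t=snap('top','t'+n)
st=ctrl.get_state();print(st['tool_pos'],st['ft_force'],st['time_s'],st['width'])
p=np.load('track.npy');c,sn=np.cos(p[2]),np.sin(p[2]);d=st['tool_pos'][:2]-p[:2];print('track',c*d[0]+sn*d[1],-sn*d[0]+c*d[1])
W=lambda x,y,z:(p[0]+c*x-sn*y,p[1]+sn*x+c*y,z)
a=cv2.resize(s2['color'][150:250,275:415,::-1],None,fx=5.6,fy=5.6,interpolation=cv2.INTER_CUBIC)
b=cv2.resize(t['color'][115:225,255:405,::-1],None,fx=5.3,fy=5.3,interpolation=cv2.INTER_CUBIC)
x,y=(c*d[0]+sn*d[1],-sn*d[0]+c*d[1])
for s,im,o,f in ((s2,a,(275,150),5.6),(t,b,(255,115),5.3)):
    z=st['tool_pos'][2]-.025
    q=(proj(s,[W(x+i,y+j,z) for i,j in [(-.011,-.0145),(.011,-.0145),(.011,.0145),(-.011,.0145),(-.011,-.0145)]])-o+.5)*f
    cv2.polylines(im,[q.astype(int)],False,(0,255,255),1)
    if len(sys.argv)>2:
        th=np.pi+.8-float(sys.argv[2])
        q=(proj(s,[W(.016+r*np.cos(th),-.052+r*np.sin(th),.058) for r in (0,.106)])-o+.5)*f
        cv2.polylines(im,[q.astype(int)],False,(0,255,0),1)
cv2.imwrite('pics/s%sc.png'%n,a); cv2.imwrite('pics/t%sc.png'%n,b)
E
python3 look2.py 14 0.12
```

```text
time_s: 14.2
tool_pos: [0.5737, -0.2128, 0.1089]
tcp_rot: [2.251, -2.188, 0.002]
ft_force: [-0.6, 1.0, -0.8]
width: 0.0003
[ 0.57546726 -0.21276649  0.11176734] [0.06211595 0.11111805 0.65481747] 14.3 0.00012901903110174918
track -0.017474074802623023 -0.12354655868998708
```

View pics/s14c.png

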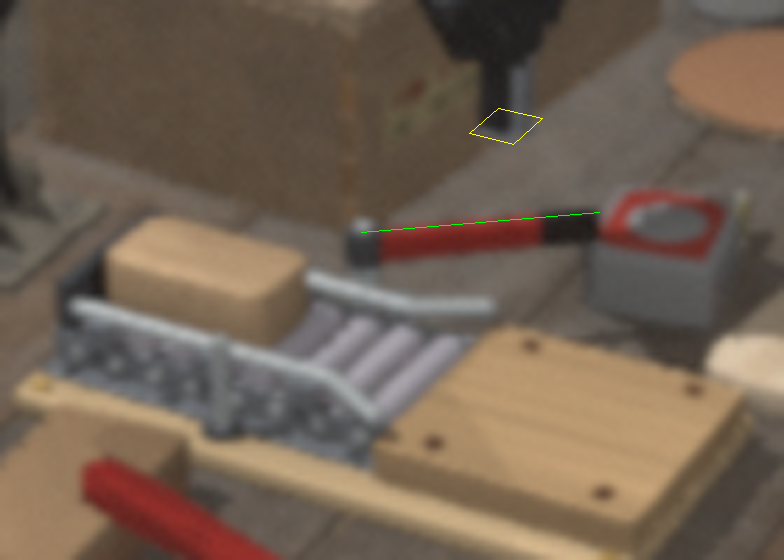

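View pics/t14c.png

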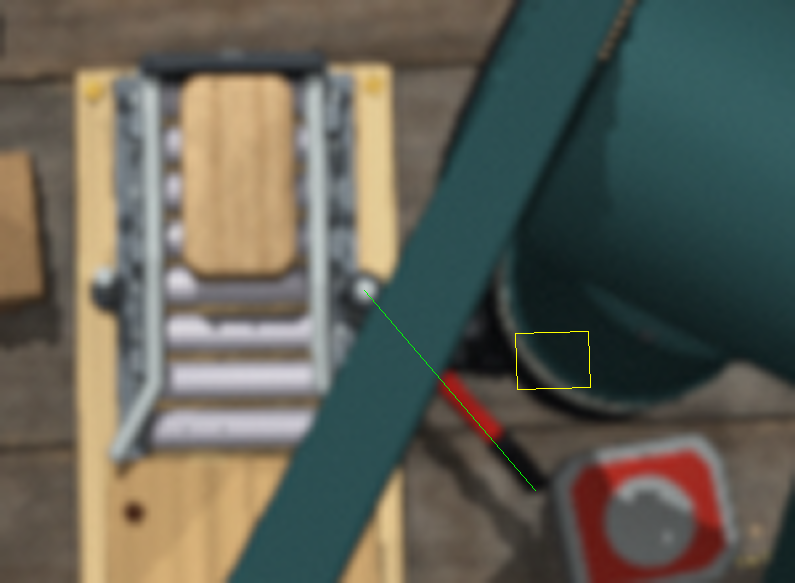

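```bash
python3 -m creep '[[[0,0,-2,0,0,0,0],[0,0,-3.5,0,0,0,0],[0,0,-3.95,0,0,0,0],[0,0,-3.95,0,0,0,0]]]'
cat > path.py <<'E'
from h import *
import sys
st=ctrl.get_state();p=np.load('track.npy');c,sn=np.cos(p[2]),np.sin(p[2]);t=st['tool_pos']
d=t[:2]-p[:2];print('tool',t.round(4),'track mm',(1e3*np.array([c*d[0]+sn*d[1],-sn*d[0]+c*d[1]])).round(1))
for q in np.arange(float(sys.argv[1]),float(sys.argv[2])+.001,float(sys.argv[3])):
    th=np.pi+.8-q; n=np.array([np.sin(th),-np.cos(th)]); h=.011*abs(n[0])+.0145*abs(n[1])+.0042
    r=float(sys.argv[4])/1e3
    u=np.array([.016,-.052])+r*np.array([np.cos(th),np.sin(th)])-n*h
    w=p[:2]+[c*u[0]-sn*u[1],sn*u[0]+c*u[1]]
    print(round(q,2),(u*1e3).round(1),'shift cm',((w-t[:2])*100).round(2))
E
python3 path.py 0.1 2.37 0.1 68
```

```text
time_s: 14.63
tool_pos: [0.575, -0.2121, 0.0721]
tcp_rot: [2.253, -2.186, 0.005]
ft_force: [-0.4, -0.1, -0.0]
width: -0.0002
tool [ 0.575  -0.2121  0.0721] track mm [ -17.9 -122.9]
0.1 [ -21.6 -112.9] shift cm [-0.4   0.99]
0.2 [ -27.5 -108.9] shift cm [-1.    1.37]
0.3 [ -33.  -104.1] shift cm [-1.57  1.84]
0.4 [-38.1 -98.6] shift cm [-2.09  2.37]
0.5 [-42.7 -92.4] shift cm [-2.56  2.97]
0.6 [-46.6 -85.7] shift cm [-2.97  3.63]
0.7 [-49.7 -78.4] shift cm [-3.31  4.35]
0.8 [-52.  -70.7] shift cm [-3.56  5.12]
0.9 [-53.6 -64.8] shift cm [-3.74  5.7 ]
1.0 [-54.7 -58.7] shift cm [-3.87  6.31]
1.1 [-55.3 -52.3] shift cm [-3.94  6.95]
1.2 [-55.1 -45.6] shift cm [-3.95  7.61]
1.3 [-54.3 -38.9] shift cm [-3.89  8.29]
1.4 [-52.8 -32.1] shift cm [-3.75  8.97]
1.5 [-50.4 -25.3] shift cm [-3.54  9.66]
1.6 [-47.3 -18.7] shift cm [-3.25 10.33]
1.7 [-43.4 -12.3] shift cm [-2.88 10.98]
1.8 [-38.7  -6.3] shift cm [-2.42 11.59]
1.9 [-33.2  -0.7] shift cm [-1.89 12.17]
2.0 [-27.    4.2] shift cm [-1.29 12.68]
2.1 [-20.2   8.5] shift cm [-0.62 13.13]
2.2 [-12.8  12. ] shift cm [ 0.11 13.5 ]
2.3 [-5.  14.7] shift cm [ 0.88 13.79]
```

```bash
python3 -m creep '[[[-0.2,0.5,0,0,0,0,0],[-0.4,0.99,0,0,0,0,0],[-1.0,1.37,0,0,0,0,0],[-1.57,1.84,0,0,0,0,0],[-2.09,2.37,0,0,0,0,0],[-2.56,2.97,0,0,0,0,0],[-2.97,3.63,0,0,0,0,0],[-3.31,4.35,0,0,0,0,0],[-3.56,5.12,0,0,0,0,0],[-3.74,5.7,0,0,0,0,0],[-3.87,6.3,0,0,0,0,0],[-3.87,6.3,0,0,0,0,0]]]'
python3 look2.py 15 1.0
```

```text
time_s: 15.63
tool_pos: [0.5356, -0.1477, 0.072]
tcp_rot: [2.254, -2.185, 0.003]
ft_force: [0.3, -0.0, 0.2]
width: -0.0002
[ 0.53622767 -0.14874423  0.07202385] [ 0.02764338  0.91709927 -0.39277551] 15.7333 0.0002637098610323427
track -0.054769398478286546 -0.058372527512665834
```

View pics/s15c.png

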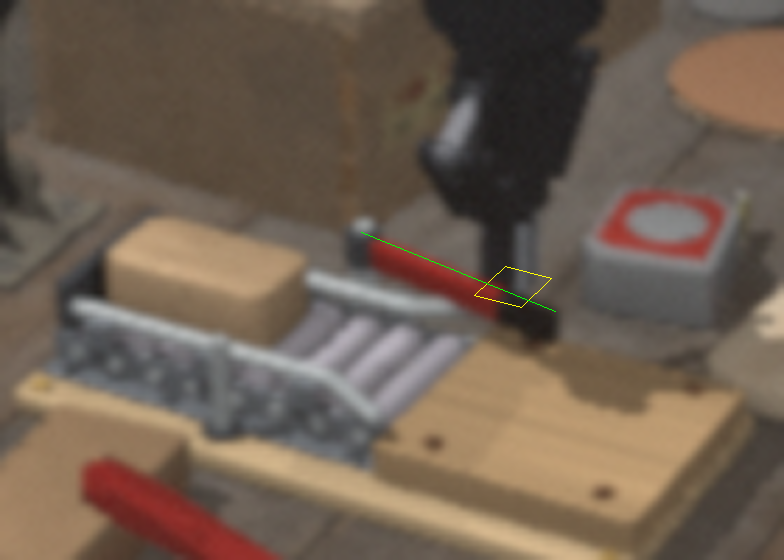

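View pics/t15c.png

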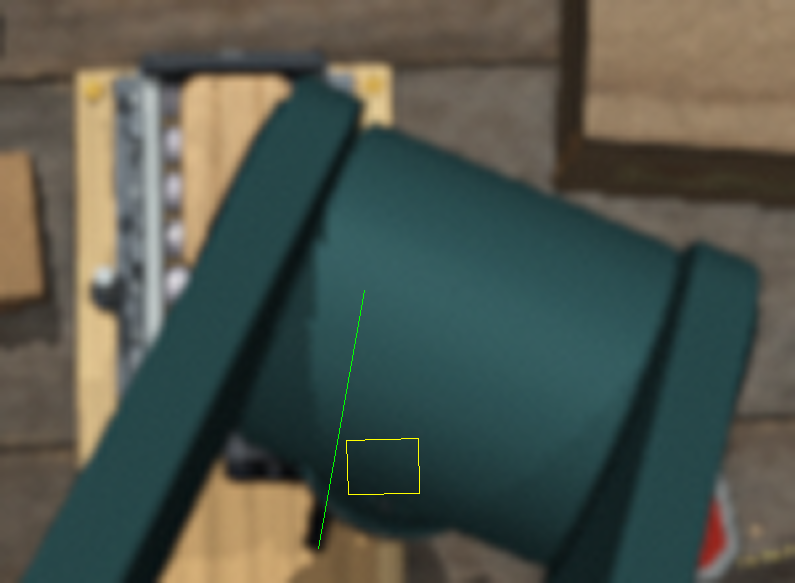

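```bash
python3 -m creep '[[[-0.06,0.6,0,0,0,0,0],[-0.07,1.26,0,0,0,0,0],[-0.01,1.94,0,0,0,0,0],[0.13,2.62,0,0,0,0,0],[0.34,3.31,0,0,0,0,0],[0.63,3.98,0,0,0,0,0],[1.0,4.63,0,0,0,0,0],[1.46,5.24,0,0,0,0,0],[1.99,5.82,0,0,0,0,0],[2.3,6.1,0,0,0,0,0],[2.59,6.33,0,0,0,0,0],[2.59,6.33,0,0,0,0,0]]]'
python3 look2.py 16 2.0; python3 path.py 2.0 2.401 0.05 68
```

```text
time_s: 16.73
tool_pos: [0.5629, -0.085, 0.072]
tcp_rot: [2.255, -2.185, 0.005]
ft_force: [0.7, -0.4, 0.0]
width: 0.0002
[ 0.56216992 -0.08538246  0.07193456] [-0.01968958 -0.52089714 -0.4258031 ] 16.8333 -6.336165017338225e-05
track -0.026932276364562014 0.0041799180027564005
tool [ 0.5622 -0.0854  0.0719] track mm [-26.9   4.2]
2.0 [-27.    4.2] shift cm [-0.01  0.01]
2.05 [-23.7   6.5] shift cm [0.32 0.24]
2.1 [-20.2   8.5] shift cm [0.66 0.45]
2.15 [-16.6  10.4] shift cm [1.02 0.65]
2.2 [-12.8  12. ] shift cm [1.39 0.83]
2.25 [-8.9 13.5] shift cm [1.77 0.98]
2.3 [-5.  14.7] shift cm [2.16 1.12]
2.35 [-0.9 15.7] shift cm [2.57 1.23]
2.4 [ 2.4 16.4] shift cm [2.89 1.31]
```

View pics/s16c.png

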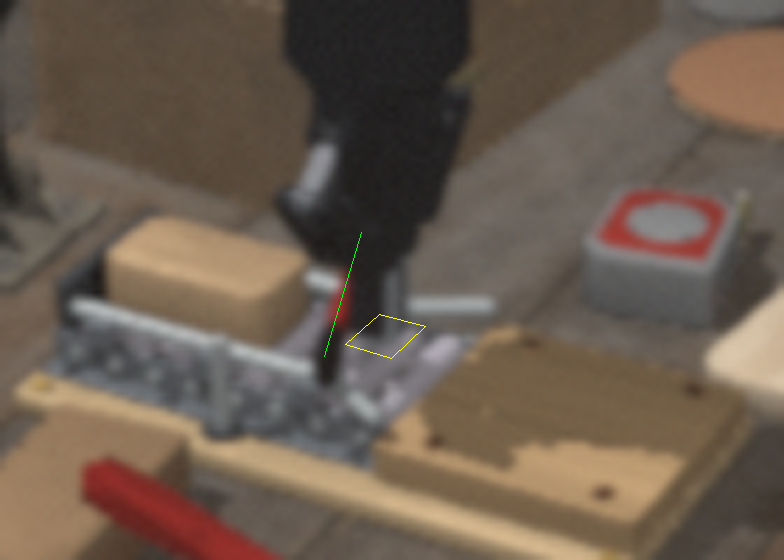

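```bash
python3 -m creep '[[[0.32,0.24,0,0,0,0,0],[0.66,0.45,0,0,0,0,0],[1.02,0.65,0,0,0,0,0],[1.39,0.83,0,0,0,0,0],[1.77,0.98,0,0,0,0,0],[2.1,1.12,0,0,0,0,0],[2.35,1.2,0,0,0,0,0],[2.55,1.23,0,0,0,0,0],[2.7,1.25,0,0,0,0,0],[2.7,1.25,0,0,0,0,0]]]'
python3 look2.py 17 2.37
```

```text
time_s: 17.67
tool_pos: [0.5875, -0.0728, 0.0717]
tcp_rot: [2.253, -2.183, -0.0]
ft_force: [-4.7, -1.1, 3.0]
width: 0.0001
[ 0.58750898 -0.07278524  0.0716591 ] [-5.29692475 -1.73793221  2.97860415] 17.7667 0.00012128291873580298
track -0.0012256239244898444 0.016008963033952966
```

View pics/s17c.png

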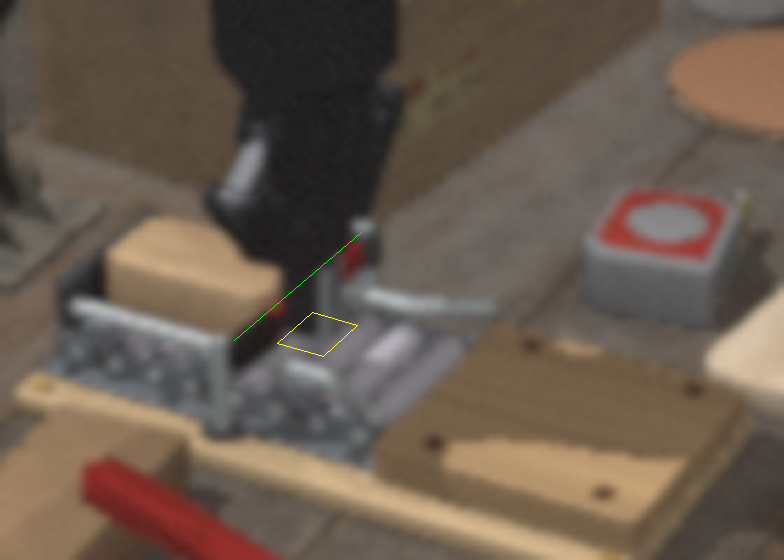

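```bash
python3 -m creep '[[[0.25,0,0,0,0,0,0],[0.25,0,0,0,0,0,0],[0.1,0,0,0,0,0,0],[-0.1,0,0,0,0,0,0],[-0.4,0,0,0,0,0,0],[-1,0,0,0,0,0,0],[-2,0,0,0,0,0,0],[-3,0,1,0,0,0,0],[-4,-1,4,0,0,0,0],[-5,-4,7,0,0,0,0],[-6,-7.5,9,0,0,0,0],[-6,-11,9,0,0,0,0]]]'
python3 -m creep '[[[-1,-3.5,1,0,0,0,0],[-2,-7,2,0,0,0,0],[-3,-10.5,3,0,0,0,0],[-4,-14,3,0,0,0,0],[-4,-17,3,0,0,0,0],[-4,-17,3,0,0,0,0]]]'
python3 look2.py 18 2.37; python3 look.py 19 65 0
```

```text
time_s: 18.77
tool_pos: [0.5271, -0.1835, 0.1657]
tcp_rot: [2.256, -2.182, 0.007]
ft_force: [0.6, 0.8, 0.1]
width: -0.0003
time_s: 19.27
tool_pos: [0.4865, -0.3595, 0.1963]
tcp_rot: [2.25, -2.185, 0.015]
ft_force: [0.7, 0.1, 0.2]
width: -0.0
[ 0.48620073 -0.35427782  0.19542843] [0.01058174 0.13406511 0.25139256] 19.3667 -0.0001202954024907887
track -0.11095840649161888 -0.26230767975848146
[ 0.48642093 -0.35226958  0.19525485] [ 0.18732148 -0.15280127 -0.11960514] 19.4667
[ 0.033 -0.999]
track -0.11067788439025661 -0.2603069709590739
```

View pics/t18c.png

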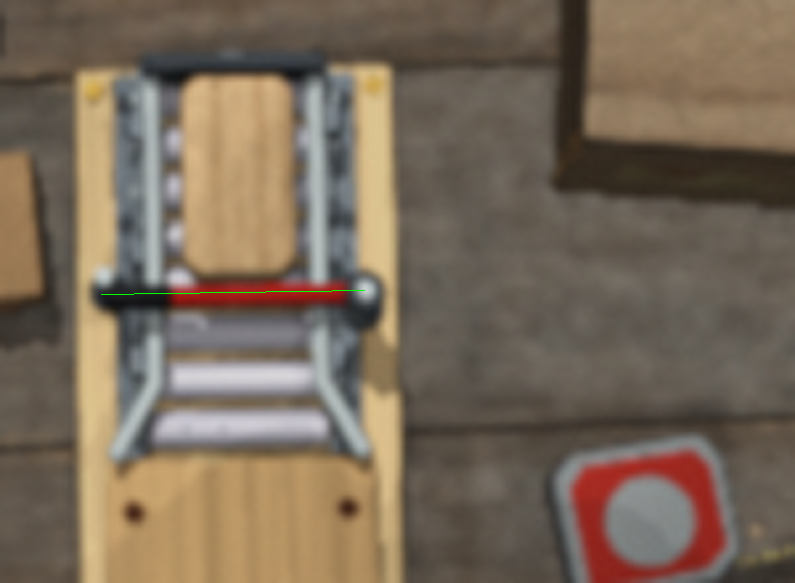

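View pics/s18c.png

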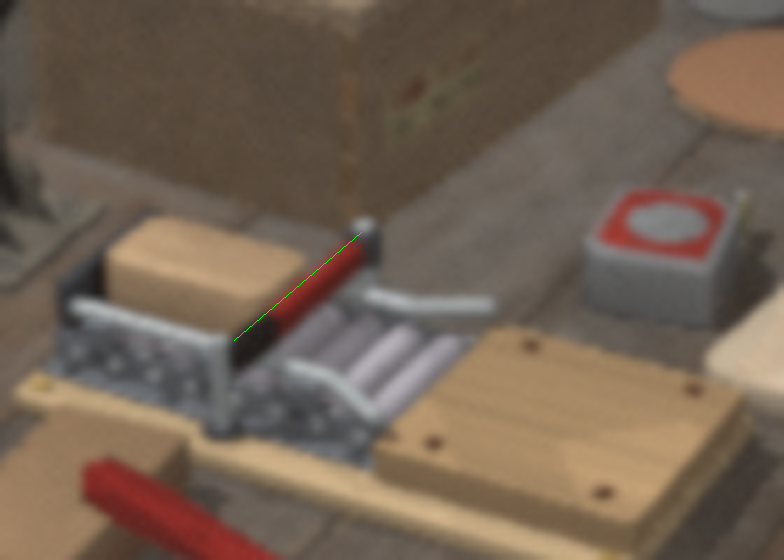

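View pics/t19c.png

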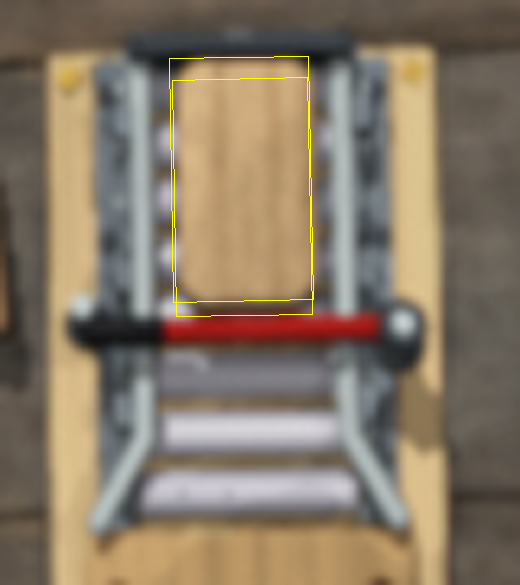

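The top view shows the block against the bumper and between the rails, with the gate bar square across behind it and the arm clear. I'm handing the job in.

```bash
python3 -c "
from station import ctrl
print(ctrl.finish_job(), ctrl.get_state()['time_s'])"
```

```text
the job is handed in; nothing more can be done
the job is handed in; nothing more can be done
```

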